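# Glue up a relief panel with the glue spatula

### The job

With the tip of the spatula's blade lever the glue pot's lid up from under its lip until it stands open, dip the blade well down into the pot (deeper than half) and touch it to the floor of the backing board's large field, then dip it again and touch it to the floor of the small field, all before any carving goes on. Then lay every carved leaf flat in the large field and every round rosette flat in the small field, shut the pot's lid fully, and leave the spatula hanging upright in its jar with its disc on the rim. Do not disturb the glue bottle, the hammer and the wood offcut.

Things in the scene. Friction and masses are not known exactly. Their poses are not given: they have to be found in the camera images.
- pot: square metal glue pot, fixed: 80 x 80 mm outside, 65 mm high, walls 3 mm, inner floor 3 mm above its underside, mouth upward; origin at the centre of its underside; its x points from the lip side (towards the robot, roughly) to the hinge side
- lid (a joint): hinge of the pot's flat steel lid, along the pot's y at its +x rim: 0 shut, grows to 1.9 rad as it opens upward (about 1.6 is standing upright). A stiff hinge: it stays where it is left; lifting takes about 2 N at the lip
- lid_hinge (a point): on the hinge axis, middle, at the pot's rim (65 mm above its underside, 40 mm from its centre). The lid is a plate 100 mm from the axis to the lip edge, 84 mm wide, 4 mm thick, its underside 1.5 mm above the axis plane when shut
- lid_lip (a point): middle of the lid's free edge, at the underside; when shut this lip overhangs the pot's -x wall by 20 mm with free space beneath it
- jar: white round jar for the spatula, fixed: 68 mm outside, 60 mm inside diameter, 95 mm high, inner floor at 5 mm; origin at the centre of its underside
- spatula: upright cranked spatula, 161 mm. Origin on the handle axis at the blade underside. Blade: level steel foot 3 mm thick, 18 wide, x -12 to +20 mm (tip at +x); 8 mm shank rises at x -8. Disc 76 mm across, z 85 to 89 mm, hangs on the jar rim (origin then 10 mm above the jar underside). Square handle 18 x 18 mm, faces along x and y, z 89 to 161
- spatula_tip (a point): point on the underside of the blade, 14 mm ahead of the spatula's origin along its x (6 mm short of the tip)
- board: plywood backing board, fixed: 160 mm along its x, 250 mm along its y, 6 mm thick, with a wooden frame and a dividing strip that stand 8 mm above its floor; origin at the centre of its underside
- large_field (a point): centre of the large field, on its floor (6 mm above the board's underside); the field measures 148 mm along x and 159 mm along y inside, axes as the board's
- small_field (a point): centre of the small field, on its floor (6 mm above the board's underside); the field measures 148 mm along x and 73 mm along y inside, axes as the board's
- leaf1: carved leaf of pale wood lying flat, veined face up: 104 mm long (its x), 26 mm wide (its y) over the middle 66 mm and narrowing to 12 mm at both pointed ends, 20 mm thick; origin at the centre of its underside. May be absent.
- leaf2: carved leaf of pale wood lying flat, veined face up: 104 mm long (its x), 26 mm wide (its y) over the middle 66 mm and narrowing to 12 mm at both pointed ends, 20 mm thick; origin at the centre of its underside. May be absent.
- leaf3: carved leaf of pale wood lying flat, veined face up: 104 mm long (its x), 26 mm wide (its y) over the middle 66 mm and narrowing to 12 mm at both pointed ends, 20 mm thick; origin at the centre of its underside. May be absent.
- rosette1: carved round rosette of pale wood lying flat: a disc 46 mm across, 18 mm thick, with a button 25 mm high in the middle; origin at the centre of its underside. May be absent.
- rosette2: carved round rosette of pale wood lying flat: a disc 46 mm across, 18 mm thick, with a button 25 mm high in the middle; origin at the centre of its underside. May be absent.
- glue_bottle: closed round jar, 60 mm across and 110 mm high; leave alone. Origin at the centre of its underside
- hammer: hammer lying on the table beyond the board; leave alone
- offcut: flat offcut of wood 60 x 120 x 25 mm near the robot; leave alone. Origin at the centre of its underside
Things that resemble listed ones, but are neither listed nor needed, are in the scene too. What is shaped like the spatula but green or yellow is not meant.

How it is judged (in metres and radians):
On the way, in this order (a step that is already met when the one before it is completed fails the run):
1. the lid is levered open past 1.3 rad, the spatula touching it (value of joint lid above 1.3 rad and contact force between spatula and pot above 0.05 N).
2. the blade is dipped into the pot, its tip in the lower half (x of spatula_tip in the frame of pot between -0.037 and 0.037 m and y of spatula_tip in the frame of pot between -0.037 and 0.037 m and z of spatula_tip in the frame of pot below 0.035 m), for 0.1 s.
3. the blade touches the floor of the large field, no carving on the board yet (x of spatula_tip in the frame of large_field between -0.06 and 0.06 m and y of spatula_tip in the frame of large_field between -0.07 and 0.07 m and contact force between spatula and board above 0.3 N and horizontal distance between each of leaf1, leaf2, leaf3, rosette1, rosette2 and board above 0.115 m).
4. the blade is dipped into the pot again (all of step 2), for 0.1 s.
5. the blade touches the floor of the small field, no carving on the board yet (x of spatula_tip in the frame of small_field between -0.06 and 0.06 m and y of spatula_tip in the frame of small_field between -0.03 and 0.03 m and contact force between spatula and board above 0.3 N and horizontal distance between each of leaf1, leaf2, leaf3, rosette1, rosette2 and board above 0.115 m).
At the end, for the whole second after the job is handed in: Lid shut (below 0.06 rad); spatula released, upright in the jar, disc on the rim, within 25 mm of the jar axis; every leaf present flat on the large field's floor, every rosette present flat on the small field's floor (within 3 mm, tilt under 0.05 rad); all at rest (value of joint lid below 0.06 rad and horizontal distance between spatula and jar below 0.025 m and angle between spatula's own z axis and vertical below 0.1 rad and z of spatula in the frame of jar between 0.004 and 0.017 m and linear speed of each of spatula, leaf1, leaf2, leaf3, rosette1, rosette2 below 0.02 m/s and x of leaf1 in the frame of large_field between -0.05 and 0.05 m and y of leaf1 in the frame of large_field between -0.075 and 0.075 m and z of each of leaf1, leaf2, leaf3 in the frame of large_field below 0.003 m and angle between each of leaf1, leaf2, leaf3, rosette1, rosette2's own z axis and vertical below 0.05 rad and x of leaf2 in the frame of large_field between -0.05 and 0.05 m and y of leaf2 in the frame of large_field between -0.075 and 0.075 m and x of leaf3 in the frame of large_field between -0.05 and 0.05 m and y of leaf3 in the frame of large_field between -0.075 and 0.075 m and x of rosette1 in the frame of small_field between -0.06 and 0.06 m and y of rosette1 in the frame of small_field between -0.03 and 0.03 m and z of each of rosette1, rosette2 in the frame of small_field below 0.003 m and x of rosette2 in the frame of small_field between -0.06 and 0.06 m and y of rosette2 in the frame of small_field between -0.03 and 0.03 m); the robot touches nothing.
It fails at once if a bystander (glue bottle, hammer, offcut) is moved by more than 3 cm (distance of any of glue_bottle, hammer, offcut from where it was at the start of the episode above 0.03 m).
Of leaf1, leaf2, leaf3, rosette1, rosette2 only 3 to 5 are there at a start; the rules pass over those that are not, and their reading is None.
At some moment in a run one of leaf1, leaf2, leaf3, rosette1, rosette2 may be knocked a few centimetres aside while the robot is not near it.
It also fails if it takes over 210 s, if anything falls off the work surface, if the arm or the gripper's body presses on something with over 40 N, if the wrist force passes 120 N, or if a joint passes its speed limit or range.

### The arm

A 7-joint arm with a two-finger parallel gripper is mounted at the origin on the work surface. World frame = base frame: x ahead of the robot, y to its left, z up, the work surface at z = 0. Lengths are in mm, angles in degrees, forces in N, time in s.
With the tool pointing down it reaches from about 400 to 875 mm from the base axis. Payload 6.5 kg.
Tool frame: the origin (TCP) lies midway between the tips of the shut fingers; the grasp point (between the pads) lies 19 mm behind it; z points along the fingers, y is the line along which they close (so a half turn about z gives the same grasp; the last joint's range is limited). The gripper opens to 88 mm and grips with 3 to 60 N. Pads are 18 mm wide; open, the fingers measure 123 mm over their backs; the gripper's body (75 mm by 187 mm) begins 45 mm behind the grasp point.
Start: joints at [63.988, 30.733, -0.252, 88.115, 0.149, 61.152, -4.079], TCP at [245.794, -601.727, 214.416] pointing down, gripper open.
Joint ranges: [-154.64, 154.64], [-21.42, 123.67], [-72.66, 72.17], [13.99, 137.28], [-74.86, 254.86], [10.95, 109.41], [-158.01, 158.01]. Speed limits (degrees/s): [136.94, 136.94, 180, 180, 180, 180, 180].

### API

Orientations are given as [roll, pitch, yaw] about the fixed x, y, z axes, in that order (R = Rz(yaw) Ry(pitch) Rx(roll)).
In Python, from bench import * gives the robot as it stands.
- The arm moves only by the shell command python3 -m handwheel 'ROWS' [FORCE]. ROWS is JSON, a list that holds one entry, the list of rows, each a list of 7 numbers: the turn, a rotation vector about the tool's x, y, z in degrees, then the shift along the tool's x, y, z in cm, then the finger opening in cm, from 0 to 8.81. In form: [[[ax, ay, az, x, y, z, hand], ...]]. A call has 1 to 12 rows; each row is the pose to reach, as a shift and turn from the pose commanded when the call began, along the tool's axes at that moment; what a row does not reach only later rows make up. A row lasts 1/12 s, in which the tool goes at most 41.7 mm and 7.16 degrees, less where a joint would pass 70% of its speed; a pose out of reach is approached as far as the arm can. A call with a gripper value outside its range is refused whole. The fingers move at their own pace and stop on an object; FORCE is the grip in N (left out, the last holds). Time passes only in rows, so rows that repeat a pose let the fingers close. It gives the time, the measured TCP pose, the force, the opening and the grip force at its end, in the units of the state.
- observe(): the state, without advancing time (a new reading comes with each control period).
- read_camera(name): name is "scene" or "top" or "wrist"; returns a dict with "frame" (420x560x3 uint8, red, green, blue), "fx", "fy", "cx", "cy" (pixels), "rvec" (rotation vector, rad) and "tvec" (3), from world to camera coordinates, as OpenCV has them; the wrist camera has in their place "tool_from_camera" (4x4, takes a point from camera to tool coordinates, whose origin is the TCP and whose axes are the flange's). Camera axes: x right, y down, z forward; pixel columns grow to the right and rows downward; lengths in mm; the calibration is good to about 2 mm. The wrist camera is an equidistant fisheye: a pixel r from the principal point sees the ray r / f radians off the axis. A picture is of the moment at which its call begins: read the wrist's pose just before it. There is no depth.
- close_job(): hands the job in; it is judged then, once.
The state is a dict: "time": time; "q": joint angles; "dq": joint speeds; "effort": joint torques, N m; "ee_pos": TCP position; "orientation": TCP orientation; "contact_force": force on the tool from outside, world axes, zero at the start; "wrist_torque": the same for the moment, N m; "gripper_width": finger opening in mm; "grip_force": force on a finger pad.
Only numpy, scipy, OpenCV 4.12 (cv2) and the standard library are available. Lean on these libraries where they do the work, as an engineer would, in place of code of your own. Each camera call takes 0.05 s, during which the arm holds its last target. There are 200 camera calls.

## Working session

There is one attempt and no reset: what is moved stays moved. The work goes in short steps, Python scripts to look and compute and a shell command to move; the robot and the scene stay as the last step left them, time stands still between calls to the robot, and variables do not carry over. Pictures are saved under pics/ and viewed, at most 14 in all, crops included, and the job is handed in when it is done.

```bash
mkdir -p pics; ls
python3 - <<'E'
from bench import *
import cv2,numpy as np
s=observe(); print({k:np.round(v,2) if not isinstance(v,dict) else v for k,v in s.items()})
for n in ("scene","top"):
    c=read_camera(n); f=c["frame"]
    cv2.imwrite(f"pics/{n}0.png",cv2.resize(f[:,:,::-1],(800,600),interpolation=cv2.INTER_CUBIC))
    cv2.imwrite(f"pics/raw_{n}0.png",f[:,:,::-1])
    print(n,c["fx"],c["fy"],c["cx"],c["cy"],c["rvec"],c["tvec"])
E
```

```text
pics
{'time': np.float64(0.0), 'q': array([63.99, 30.78, -0.26, 88.17,  0.15, 61.15, -4.08]), 'dq': array([-0.02, -0.05, -0.03, -0.02, -0.04, -0.03,  0.02]), 'effort': array([-0.000e+00, -5.710e+01,  9.900e-01, -2.516e+01, -6.000e-02,
        2.000e-02,  0.000e+00]), 'ee_pos': array([ 245.56, -601.14,  213.55]), 'orientation': array([-1.799e+02,  1.000e-02,  2.223e+01]), 'contact_force': array([ 0.26, -0.87, -0.58]), 'wrist_torque': array([0.05, 0.01, 0.01]), 'grip_force': np.float64(0.0), 'gripper_width': np.float64(88.05)}
scene 484.4944719594299 484.4944719594299 281.50579100430593 207.6350423793606 [ 2.25925832  0.71646998 -0.31374191] [-491.39610396 -148.65960766 1554.23263564]
top 546.5331966762169 546.5331966762169 275.9858412401593 205.268205996495 [ 2.11645522 -2.14467604  0.15927288] [  49.89057946  585.49921702 1637.51272773]
```

View pics/scene0.png

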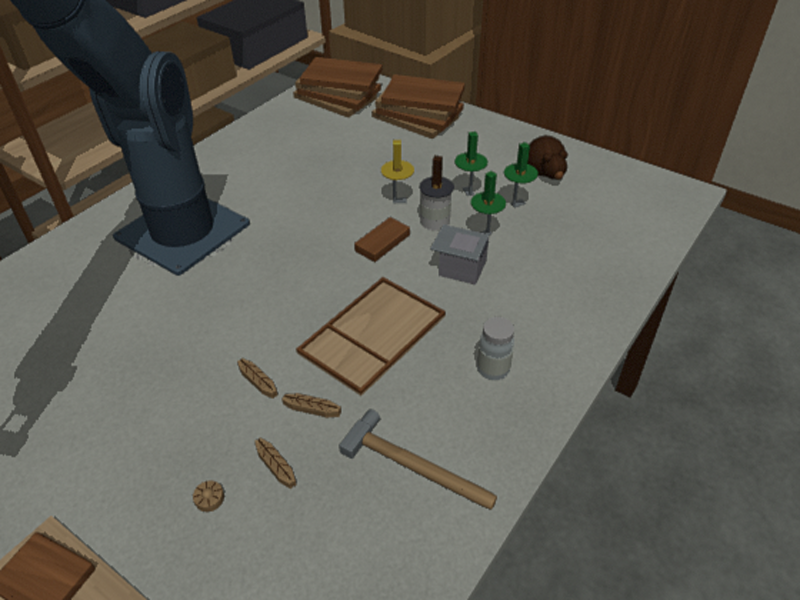

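View pics/top0.png

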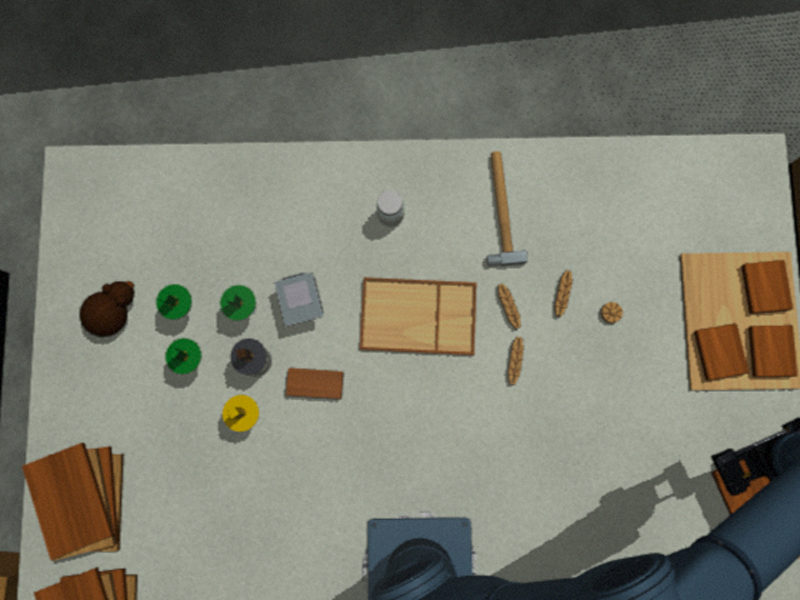

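The top view shows three leaves at (508,306), (564,294), (515,360), and a rosette at (611,313). The board is at (418,316), the pot at (299,300), and the jar with a dark spatula at (250,357). Things that could be mistaken for the spatula in the top view: green at (174,300), (238,302) and (183,356), yellow at (240,413). The dark-handled one sits in the white jar (scene (436,185)), so I choose that and check it in a close crop.

```bash
cat > h.py <<'E'
from bench import *
import cv2,numpy as np
from scipy.spatial.transform import Rotation as R
def ray(c,u,v):
    M=R.from_rotvec(np.ravel(c["rvec"])).as_matrix(); t=np.ravel(c["tvec"])
    d=M.T@np.array([(u-c["cx"])/c["fx"],(v-c["cy"])/c["fy"],1]); return -M.T@t,d
def plane(c,u,v,z):
    o,d=ray(c,u,v); return np.round(o+d*(z-o[2])/d[2],1)
def proj(c,P):
    M=R.from_rotvec(np.ravel(c["rvec"])).as_matrix(); p=np.atleast_2d(P)@M.T+np.ravel(c["tvec"])
    return np.c_[c["fx"]*p[:,0]/p[:,2]+c["cx"],c["fy"]*p[:,1]/p[:,2]+c["cy"]]
def pose():
    s=observe(); return np.array(s["ee_pos"]),R.from_euler('xyz',s["orientation"],degrees=True)
def crop(f,x,y,w,h,k,name):
    cv2.imwrite(f"pics/{name}.png",cv2.resize(f[y:y+h,x:x+w,::-1],None,fx=k,fy=k,interpolation=cv2.INTER_CUBIC))
def wray(c,u,v,p,Rt):
    x=(u-c["cx"])/c["fx"];y=(v-c["cy"])/c["fy"];r=np.hypot(x,y)
    d=np.array([0,0,1.]) if r<1e-9 else np.array([np.sin(r)*x/r,np.sin(r)*y/r,np.cos(r)])
    T=np.array(c["tool_from_camera"]); return p+Rt.apply(T[:3,3]),Rt.apply(T[:3,:3]@d)
def wplane(c,u,v,p,Rt,z):
    o,d=wray(c,u,v,p,Rt); return np.round(o+d*(z-o[2])/d[2],1)
def goal(p,rpy,z=None):
    "shift (cm, tool axes) and rotvec (deg) from present measured pose"
    p0,R0=pose(); d=R0.inv().apply(np.array(p)-p0)/10
    rv=(R0.inv()*R.from_euler('xyz',rpy,degrees=True)).as_rotvec(degrees=True)
    print("turn",np.round(rv,2),"shift cm",np.round(d,2));
E
python3 - <<'E'
from h import *
c=read_camera("top"); f=c["frame"]
crop(f,100,180,160,120,5,"tA"); crop(f,245,180,200,150,4,"tB")
c=read_camera("scene"); f=c["frame"]; crop(f,240,80,140,130,5,"tC")
E
```

```text
(no output)
```

View pics/tA.png

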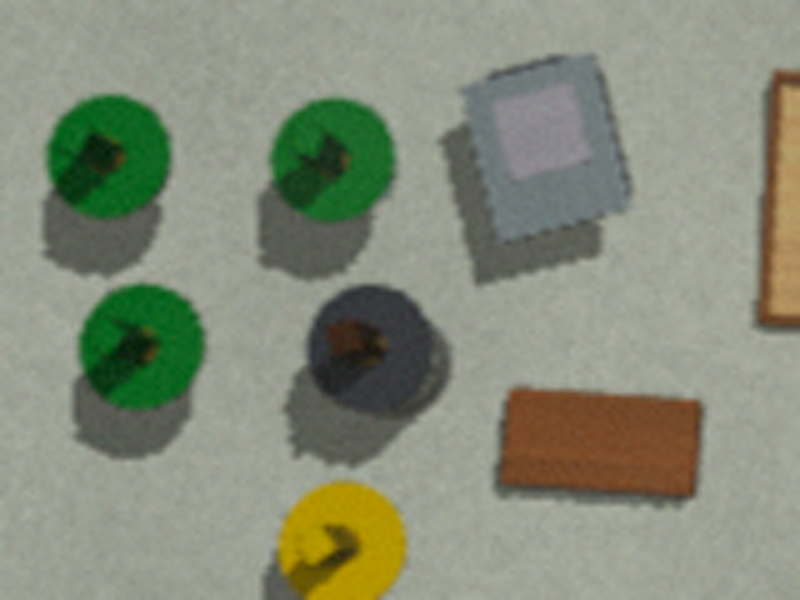

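View pics/tB.png

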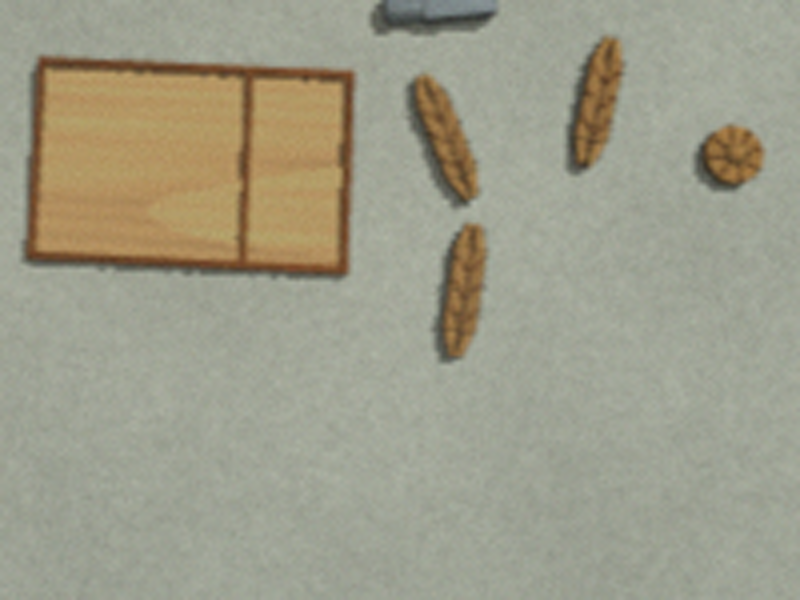

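Run:
```python
from h import *
# preliminary
c=read_camera("top")
for n,u,v,z in [("jar",250,357,95),("pot",299,300,68),("board",418,316,14)]:
    print(n,plane(c,u*.7,v*.7,z))
print(np.array(read_camera("wrist")["tool_from_camera"]).round(3), read_camera("wrist")["fx"])
```

```text
jar [448.6 342.6  95. ]
pot [571.1 245.3  68. ]
board [540.4  -8.9  14. ]
[[-2.0000e-03 -9.5200e-01 -3.0600e-01  8.1287e+01]
 [ 1.0000e+00 -1.0000e-03 -1.0000e-03  4.6000e-01]
 [ 0.0000e+00 -3.0600e-01  9.5200e-01 -1.7004e+02]
 [ 0.0000e+00  0.0000e+00  0.0000e+00  1.0000e+00]] 325.19226210127806
```

The crops show:
- **tA:** lid corners at (465,90), (595,57), (632,208), (500,240). The dark disc is at (370,350) on the white jar, with a brown handle, so the choice holds. The offcut is at (601,442).
- **tB:** frame corners at (38,57), (353,72), (347,272), (27,260).
- **tB:** leaf ends at (424,76)-(470,203), (611,38)-(583,168) and (474,225)-(454,358). The rosette is at (734,155).

```bash
python3 - <<'E'
from h import *
c=read_camera("top")
A=lambda u,v,z:plane(c,100+u/5,180+v/5,z)[:2]
B=lambda u,v,z:plane(c,245+u/4,180+v/4,z)[:2]
L=np.array([A(465,90,70.5),A(595,57,70.5),A(632,208,70.5),A(500,240,70.5)])
print(L); ctr=L.mean(0); 
d=(L[0]+L[1]-L[2]-L[3]); print("lid ctr",ctr,"pot yaw",np.degrees(np.arctan2(d[1],d[0])),"len",np.linalg.norm(d)/2)
print("pot",ctr+10*d/np.linalg.norm(d))
print("disc",A(370,350,99), "jar bottom?", "offcut",A(601,442,25))
F=np.array([B(38,57,14),B(353,72,14),B(347,272,14),B(27,260,14)]);print(F,F.mean(0))
e=F[0]+F[3]-F[1]-F[2];print("board yaw-y dir",np.degrees(np.arctan2(e[1],e[0])),np.linalg.norm(e)/2, np.linalg.norm(F[0]+F[1]-F[2]-F[3])/2)
for a,b in [((424,76),(470,203)),((611,38),(583,168)),((474,225),(454,358))]:
    p,q=B(*a,15),B(*b,15);print("leaf",(p+q)/2,np.degrees(np.arctan2(*(p-q)[::-1])),np.linalg.norm(p-q))
print("ros",B(734,155,18))
E
python3 -m handwheel '[[[0,0,0,0,0,-4,8.8],[0,0,0,0,0,-8,8.8],[0,0,0,0,0,-12,8.8],[0,0,0,0,0,-16,8.8],[0,0,0,0,0,-16,8.8]]]'
```

```text
[[608.6 295.2]
 [627.9 215.7]
 [534.4 192.8]
 [516.  272.8]]
lid ctr [571.725 244.125] pot yaw 13.680734139462016 len 95.76703503815914
pot [581.44128703 246.49011447]
disc [448.  344.8] jar bottom? offcut [395.8 216.2]
[[ 627.9  110. ]
 [ 612.3 -138.1]
 [ 454.8 -128.8]
 [ 467.5  119.5]] [540.625  -9.35 ]
board yaw-y dir 86.7370723611506 248.60302190440086 159.22770644583179
leaf [ 557.65 -209.75] 17.750852621780027 105.94385305434199
leaf [ 584.9  -328.25] -14.55959753069578 106.21078099703435
leaf [ 438.75 -218.75] -10.663523877846748 104.30119845907812
ros [ 541.6 -432. ]
time: 0.82
ee_pos: [247.1, -604.9, 383.9]
orientation: [179.2, -0.0, 22.2]
contact_force: [-0.0, -0.8, 1.1]
gripper_width: 87.8
grip_force: 0.0
```

```bash
python3 -m handwheel '[[[0,0,-53,50,-39.6,0,8.8],[0,0,-53,50,-39.6,0,8.8],[0,0,-53,50,-39.6,0,8.8],[0,0,-53,50,-39.6,0,8.8],[0,0,-53,50,-39.6,0,8.8],[0,0,-53,50,-39.6,0,8.8],[0,0,-53,50,-39.6,0,8.8],[0,0,-53,50,-39.6,0,8.8],[0,0,-53,50,-39.6,0,8.8],[0,0,-53,50,-39.6,0,8.8],[0,0,-53,50,-39.6,0,8.8],[0,0,-53,50,-39.6,0,8.8]]]'
python3 -c "
from h import *
goal([450,340,350],[180,0,127])"
```

```text
time: 1.82
ee_pos: [491.8, -164.3, 374.5]
orientation: [180.0, 0.0, 75.2]
contact_force: [1.1, -0.0, 0.2]
gripper_width: 88.2
grip_force: 0.0
turn [ 3.00e-02  3.00e-02 -5.18e+01] shift cm [ 47.69 -16.92   2.43]
```

```bash
python3 -m handwheel '[[[0,0,-52,47.7,-17,2.4,8.8],[0,0,-52,47.7,-17,2.4,8.8],[0,0,-52,47.7,-17,2.4,8.8],[0,0,-52,47.7,-17,2.4,8.8],[0,0,-52,47.7,-17,2.4,8.8],[0,0,-52,47.7,-17,2.4,8.8],[0,0,-52,47.7,-17,2.4,8.8],[0,0,-52,47.7,-17,2.4,8.8],[0,0,-52,47.7,-17,2.4,8.8],[0,0,-52,47.7,-17,2.4,8.8],[0,0,-52,47.7,-17,2.4,8.8],[0,0,-52,47.7,-17,2.4,8.8]]]'
python3 -m handwheel '[[[0,0,0,0,0,0,8.8],[0,0,0,0,0,0,8.8],[0,0,0,0,0,0,8.8]]]'
python3 - <<'E'
from h import *
goal([450,340,350],[180,0,127])
p,Rt=pose();print(p)
c=read_camera("wrist"); cv2.imwrite("pics/w1.png",cv2.resize(c["frame"][:,:,::-1],(800,600),interpolation=cv2.INTER_CUBIC))
np.savez("w1.npz",p=p,q=Rt.as_quat(),cx=c["cx"],cy=c["cy"],fx=c["fx"],fy=c["fy"],tool_from_camera=c["tool_from_camera"])
E
```

```text
time: 2.82
ee_pos: [448.8, 333.3, 350.5]
orientation: [180.0, 0.0, 127.2]
contact_force: [0.9, -0.4, 1.1]
gripper_width: 88.1
grip_force: 0.0
time: 3.07
ee_pos: [449.3, 331.0, 350.4]
orientation: [-180.0, 0.0, 127.2]
contact_force: [0.3, -1.0, -0.3]
gripper_width: 87.6
grip_force: 0.0
turn [-0.04  0.03  0.21] shift cm [0.68 0.6  0.04]
[449.34827118 330.98066692 350.37167332]
```

View pics/w1.png

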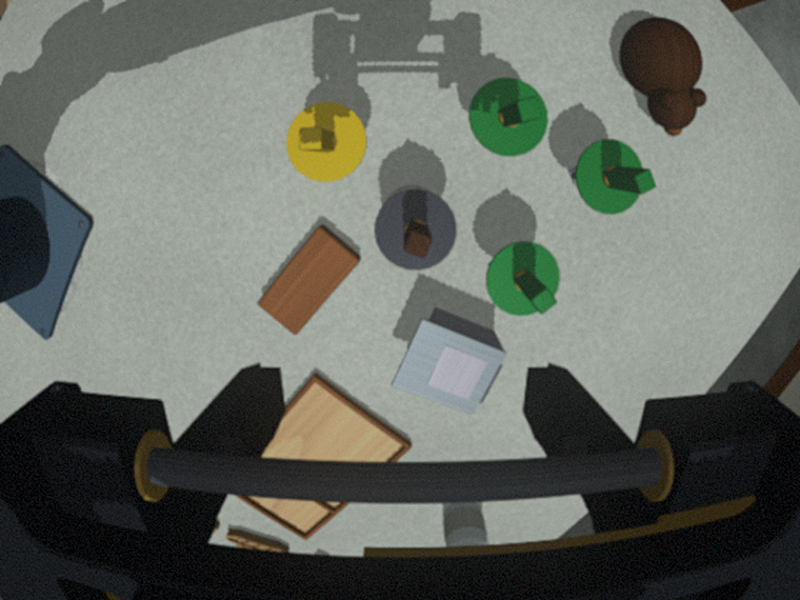

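The wrist view shows the dark disc at (416,230) with its handle top near (419,238). The pot lid corners are (427,321), (505,352), (476,412), (392,382), and the offcut is at (309,279). I'll enlarge the handle to get its yaw.

Run:
```python
from h import *
f=cv2.imread("pics/w1.png")[:,:,::-1]
c=read_camera("wrist"); f=c["frame"]
crop(f,250,115,100,75,8,"w1c"); np.save("w1.npy",f)
```

```text
(no output)
```

View pics/w1c.png

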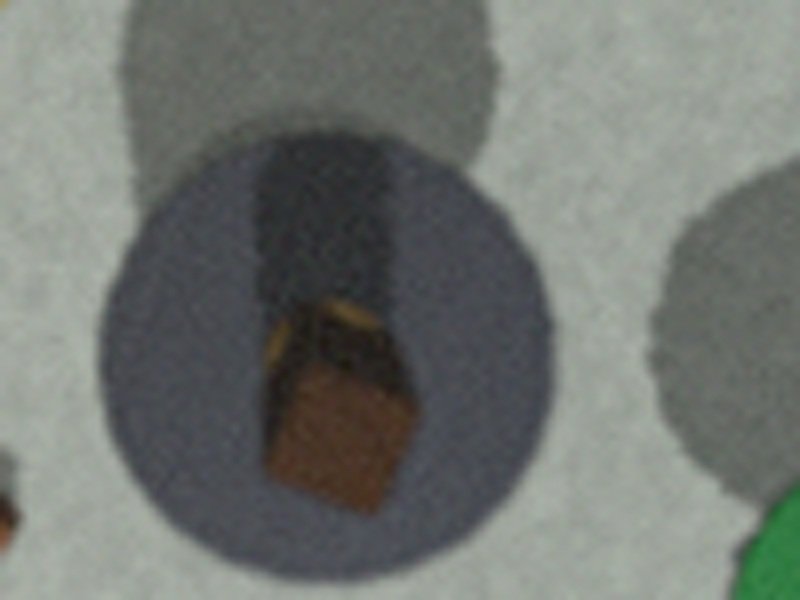

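Handle top corners in the crop: (308,362), (418,405), (375,515), (266,475). The disc is a circle centred at (327,355).

Run:
```python
from h import *
c=read_camera("wrist"); p,Rt=pose()
W=lambda u,v,z:wplane(c,250+u/8,115+v/8,p,Rt,z)[:2]
H=np.array([W(*a,171) for a in [(308,362),(418,405),(375,515),(266,475)]]);print(H,H.mean(0))
for i in range(4):
    d=H[(i+1)%4]-H[i];print(np.degrees(np.arctan2(d[1],d[0]))%90,np.linalg.norm(d))
print("disc",W(327,355,99),W(100,355,99),W(553,355,99))
V=lambda u,v,z:wplane(c,u*.7,v*.7,p,Rt,z)[:2]
L=np.array([V(*a,70.5) for a in [(427,321),(505,352),(476,412),(392,382)]]);print(L,L.mean(0))
for i in range(4):
    d=L[(i+1)%4]-L[i];print(np.degrees(np.arctan2(d[1],d[0])),np.linalg.norm(d))
```

```text
[[441.  355.2]
 [456.5 359.5]
 [461.2 343.8]
 [445.9 339.3]] [451.15 349.45]
15.505044182312345 16.08539710420604
16.665757516875374 16.388410539158443
16.389540334034763 15.948040632002426
17.128047473596624 16.637908522407468
disc [450.4 350.1] [420.7 327.9] [479.8 372.6]
[[521.6 277.5]
 [610.8 299.9]
 [634.  224.3]
 [534.7 198.9]] [575.275 250.15 ]
14.096682031493811 91.96956018161654
-72.93988595764735 79.07970662565711
-165.6519273987143 102.4970731289435
99.46232220802564 79.68418914690668
```

```bash
python3 -c "
from h import *
goal([450.5,348.5,122],[180,0,106.4])"
```

```text
turn [1.000e-02 6.000e-02 2.064e+01] shift cm [ 1.5   1.16 22.87]
```

```bash
python3 -m handwheel '[[[0,0,20.6,1.3,1.2,6,8.8],[0,0,20.6,1.3,1.2,9,8.8],[0,0,20.6,1.3,1.2,12,8.8],[0,0,20.6,1.3,1.2,15,8.8],[0,0,20.6,1.3,1.2,18,8.8],[0,0,20.6,1.3,1.2,21,8.8],[0,0,20.6,1.3,1.2,22.8,8.8],[0,0,20.6,1.3,1.2,22.8,8.8],[0,0,20.6,1.3,1.2,22.8,8.8]]]'
python3 -c "
from h import *
goal([450.5,348.5,122],[180,0,106.4])
c=read_camera('wrist')['frame']; cv2.imwrite('pics/w2.png',c[:,:,::-1])"
```

```text
time: 3.97
ee_pos: [451.2, 347.9, 122.7]
orientation: [-179.9, 0.0, 106.5]
contact_force: [0.8, 1.2, 0.8]
gripper_width: 88.2
grip_force: 0.0
turn [-0.06  0.04  0.12] shift cm [ 0.08 -0.05  0.07]
```

View pics/w2.png

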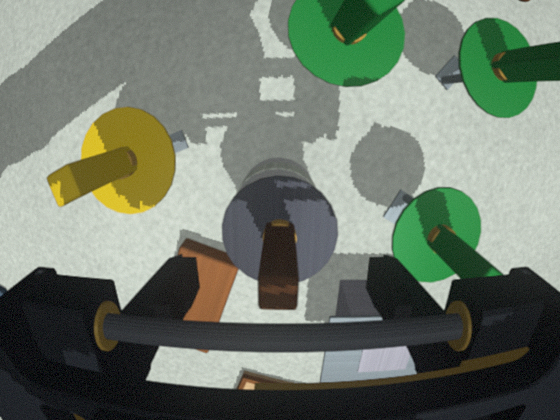

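The handle at (279,265) sits square and centred between the fingers, so I close and lift.

```bash
python3 -m handwheel '[[[0,0,0,0,0,0,1.2],[0,0,0,0,0,0,1.2],[0,0,0,0,0,0,1.2],[0,0,0,0,0,0,1.2],[0,0,0,0,0,0,1.2],[0,0,0,0,0,0,1.2],[0,0,0,0,0,0,1.2],[0,0,0,0,0,0,1.2],[0,0,0,0,0,0,1.2]]]' 45
python3 -m handwheel '[[[0,0,0,0,0,-2,1.2],[0,0,0,0,0,-4,1.2],[0,0,0,0,0,-6,1.2],[0,0,0,0,0,-8,1.2],[0,0,0,0,0,-10,1.2],[0,0,0,0,0,-12,1.2],[0,0,0,0,0,-15,1.2],[0,0,0,0,0,-18,1.2],[0,0,0,0,0,-21,1.2],[0,0,0,0,0,-21,1.2],[0,0,0,0,0,-21,1.2]]]'
python3 - <<'E'
from h import *
p,_=pose();print(p)
c=read_camera("scene"); uv=proj(c,[p,p-[0,0,112]]);print(uv)
u,v=uv.mean(0).astype(int); crop(c["frame"],u-48,v-50,96,100,6,"s2"); print(u-48,v-50)
E
```

```text
time: 4.77
ee_pos: [450.8, 349.2, 122.7]
orientation: [-180.0, 0.0, 106.6]
contact_force: [0.6, 0.5, -0.7]
gripper_width: 30.5
grip_force: 0.0
time: 5.68
ee_pos: [451.4, 349.9, 334.3]
orientation: [179.8, -0.1, 106.6]
contact_force: [-1.0, -0.1, -0.1]
gripper_width: 11.7
grip_force: 0.0
[451.352903   349.87955876 334.26649099]
[[309.05354948  59.46595682]
 [307.91350521  95.12711023]]
260 27
```

View pics/s2.png

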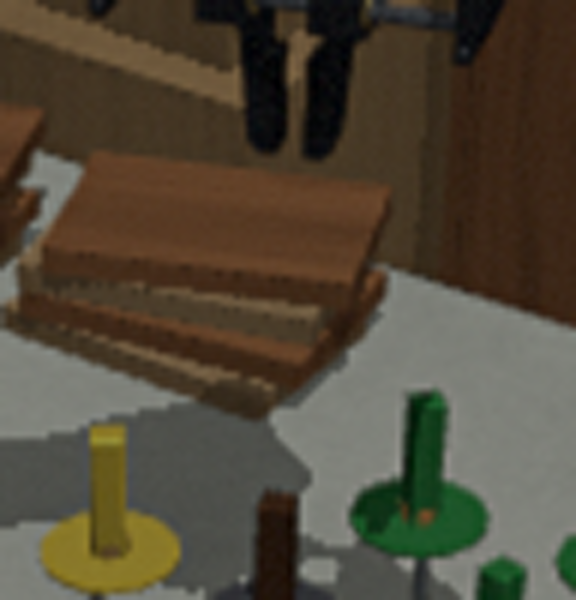

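The fingers close at about 75 mm/s and were still open when I lifted, so the spatula stayed upright in the jar at (278,540). I'll open, go back down and close for longer.

```bash
python3 -m handwheel '[[[0,0,0,0,0,0,6],[0,0,0,0,0,0,6],[0,0,0,0,0,0,6],[0,0,0,0,0,0,6],[0,0,0,0,0,2,6],[0,0,0,0,0,4,6],[0,0,0,0,0,6,6],[0,0,0,0,0,8,6],[0,0,0,0,0,10,6]]]' 
python3 -m handwheel '[[[0,0,0,0,0,3,6],[0,0,0,0,0,6,6],[0,0,0,0,0,9,6],[0,0,0,0,0,11,6],[0,0,0,0,0,11,6],[0,0,0,0,0,11,1.2],[0,0,0,0,0,11,1.2],[0,0,0,0,0,11,1.2],[0,0,0,0,0,11,1.2],[0,0,0,0,0,11,1.2],[0,0,0,0,0,11,1.2],[0,0,0,0,0,11,1.2]]]'
python3 -m handwheel '[[[0,0,0,0,0,0,1.2],[0,0,0,0,0,0,1.2],[0,0,0,0,0,0,1.2],[0,0,0,0,0,0,1.2]]]' 45
```

```text
time: 6.48
ee_pos: [450.6, 349.0, 231.5]
orientation: [-180.0, 0.0, 106.6]
contact_force: [0.6, 0.9, 0.4]
gripper_width: 59.8
grip_force: 0.0
time: 7.48
ee_pos: [451.0, 349.2, 123.2]
orientation: [180.0, -0.0, 106.6]
contact_force: [0.5, -1.7, 3.3]
gripper_width: 17.6
grip_force: 45.0
time: 7.82
ee_pos: [451.0, 349.3, 123.2]
orientation: [180.0, 0.0, 106.6]
contact_force: [-0.5, -2.3, 6.4]
gripper_width: 17.3
grip_force: 45.0
```

```bash
python3 -m handwheel '[[[0,0,0,0,0,-1,1.2],[0,0,0,0,0,-3,1.2],[0,0,0,0,0,-5,1.2],[0,0,0,0,0,-8,1.2],[0,0,0,0,0,-11,1.2],[0,0,0,0,0,-14,1.2],[0,0,0,0,0,-17,1.2],[0,0,0,0,0,-20,1.2],[0,0,0,0,0,-21,1.2],[0,0,0,0,0,-21,1.2],[0,0,0,0,0,-21,1.2]]]'
python3 - <<'E'
from h import *
p,_=pose();print(p)
c=read_camera("scene"); uv=proj(c,[p,p-[0,0,113]]);print(uv)
u,v=uv.mean(0).astype(int); v0=max(0,v-30);crop(c["frame"],u-40,v0,80,75,8,"s3"); print(u-40,v0)
E
```

```text
time: 8.73
ee_pos: [450.6, 348.8, 332.0]
orientation: [-180.0, 0.0, 106.6]
contact_force: [0.3, 0.1, -1.4]
gripper_width: 17.4
grip_force: 45.0
[450.62897214 348.83028526 332.03524367]
[[308.60048013  60.29812047]
 [307.47727029  96.18096795]]
268 48
```

View pics/s3.png

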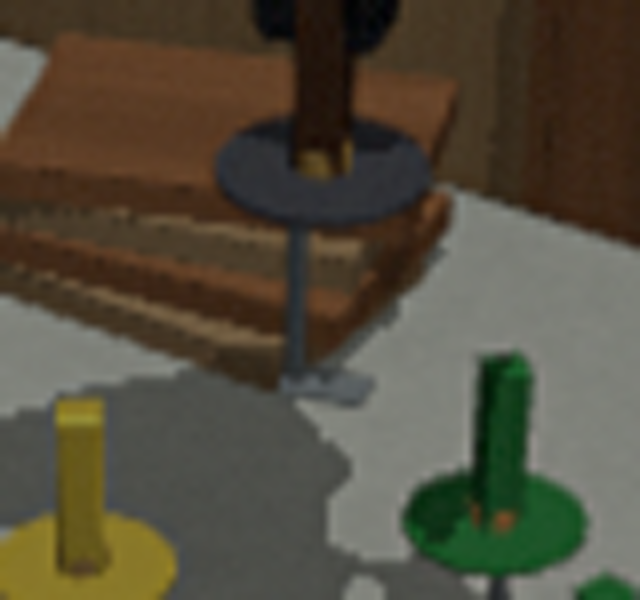

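The blade runs from the shank foot at (298,385) right to its tip at (370,387). I'll compare that with the four possible directions.

Run:
```python
from h import *
p,_=pose(); c=read_camera("scene"); o=p-[0,0,113]
for a in (16.6,106.6,196.6,286.6):
    d=np.array([np.cos(np.radians(a)),np.sin(np.radians(a)),0])
    print(a,((proj(c,[o-8*d+[0,0,80],o-8*d,o,o+20*d])-[268,48])*8).round().tolist())
```

```text
16.6 [[299.0, 185.0], [293.0, 384.0], [314.0, 388.0], [367.0, 397.0]]
106.6 [[314.0, 199.0], [308.0, 399.0], [314.0, 388.0], [330.0, 360.0]]
196.6 [[342.0, 192.0], [335.0, 392.0], [314.0, 388.0], [262.0, 379.0]]
286.6 [[327.0, 178.0], [321.0, 377.0], [314.0, 388.0], [298.0, 416.0]]
```

Blade points at 16.6°, which is tool yaw minus 90°. Next I refine the pot pose by segmenting the lid in the saved wrist frame.

Run:
```python
from h import *
f=np.load("w1.npy").astype(int); w=np.load("w1.npz"); 
for a in [(301,250),(340,255),(330,280),(290,262),(318,257),(325,222),(270,240),(360,260),(300,280),(310,235),(330,240)]: print(a,f[a[1],a[0]])
p,Rt=w["p"],R.from_quat(w["q"]); 
b=f[:,:,2]-f[:,:,0]; m=((b>8)&(f.sum(2)>330)).astype(np.uint8); m[:215]=0;m[295:]=0;m[:,:262]=0;m[:,365:]=0
m=cv2.morphologyEx(m,cv2.MORPH_CLOSE,np.ones((5,5))); 
cs,_=cv2.findContours(m,cv2.RETR_EXTERNAL,cv2.CHAIN_APPROX_NONE); k=max(cs,key=cv2.contourArea); print(cv2.contourArea(k),cv2.boundingRect(k))
P=np.array([wplane(w,u,v,p,Rt,70.5)[:2] for u,v in k[:,0]],np.float32)
r=cv2.minAreaRect(P);print(r);print(cv2.boxPoints(r))
```

```text
(301, 250) [149 159 164]
(340, 255) [150 159 165]
(330, 280) [143 157 162]
(290, 262) [147 163 167]
(318, 257) [172 172 182]
(325, 222) [78 81 78]
(270, 240) [165 171 163]
(360, 260) [157 166 157]
(300, 280) [158 168 159]
(310, 235) [146 159 164]
(330, 240) [147 160 166]
3014.5 (275, 223, 80, 66)
((572.3994140625, 251.03765869140625), (100.33035278320312, 83.45555114746094), 14.066410064697266)
[[513.5967  279.32175]
 [533.88025 198.36864]
 [631.20215 222.75357]
 [610.9186  303.70667]]
```

Lid fit is clean: 100.3 × 83.5 mm, yaw 14.07°, pot centre (582.1, 253.5). At tool yaw 104.07° the tool's y axis is the pot's x. Moving to the point before the lip.

```bash
cat >> h.py <<'E'
POT=np.array([582.1,253.5]); EX=np.array([.970,.243]); EY=np.array([-.243,.970]); OFF=113
def potgoal(s,zb,y=0): goal([*(POT+s*EX+y*EY),zb+OFF],[180,0,104.07])
E
python3 -c "
from h import *
potgoal(-100,48)"
```

```text
turn [-0.18  0.08  2.55] shift cm [-12.39  -0.    16.98]
```

```bash
python3 -m handwheel '[[[0,0,2.5,-4,0,0,1.2],[0,0,2.5,-8,0,0,1.2],[0,0,2.5,-12,0,0,1.2],[0,0,2.5,-12.4,0,3,1.2],[0,0,2.5,-12.4,0,6,1.2],[0,0,2.5,-12.4,0,9,1.2],[0,0,2.5,-12.4,0,12,1.2],[0,0,2.5,-12.4,0,15,1.2],[0,0,2.5,-12.4,0,17,1.2],[0,0,2.5,-12.4,0,17,1.2],[0,0,2.5,-12.4,0,17,1.2]]]'
python3 - <<'E'
from h import *
potgoal(-100,48); potgoal(-66,48)
c=read_camera("scene"); p,_=pose(); u,v=proj(c,[*p[:2],p[2]-90])[0].astype(int); print(u,v,p); crop(c["frame"],u-30,v-50,100,75,8,"s4")
E
```

```text
time: 9.75
ee_pos: [484.8, 229.7, 161.2]
orientation: [-179.8, 0.0, 104.2]
contact_force: [-0.4, 0.4, -0.4]
gripper_width: 17.5
grip_force: 45.0
turn [-0.24  0.02  0.08] shift cm [-0.06  0.01  0.02]
turn [-0.24  0.02  0.08] shift cm [-0.07  3.41  0.  ]
294 160 [485.97620846 230.46913533 162.64712671]
```

View pics/s4.png

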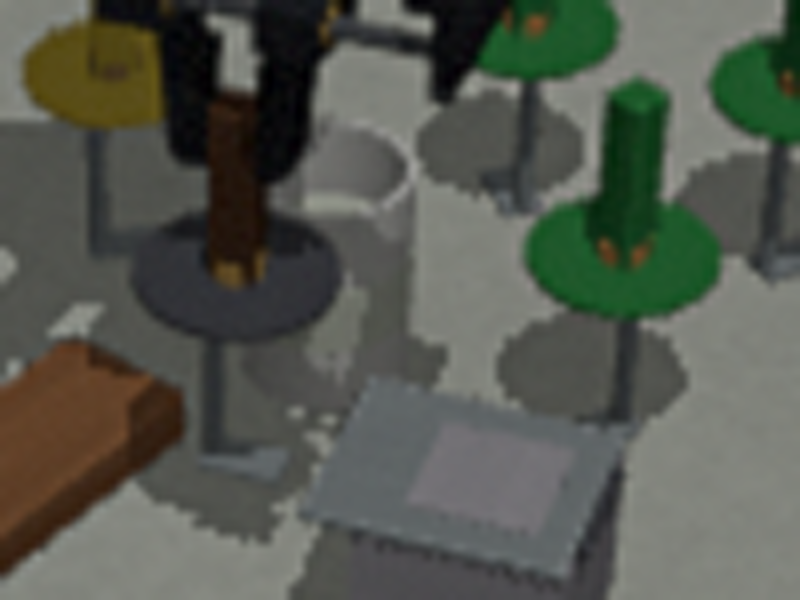

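The blade at (245,460) points at the lip's middle. Inserting it and starting the lift.

```bash
python3 -m handwheel '[[[0,0,0,0,1.2,0,1.2],[0,0,0,0,2.4,0,1.2],[0,0,0,0,3.4,0,1.2],[0,0,0,0,3.4,0,1.2],[0,0,0,0,3.4,-1,1.2],[0,0,0,0,3.4,-1.8,1.2],[0,0,0,0,3.5,-2.5,1.2],[0,0,0,0,3.6,-3.3,1.2],[0,0,0,0,3.9,-4.1,1.2],[0,0,0,0,4.15,-4.9,1.2],[0,0,0,0,4.15,-4.9,1.2]]]' 50
python3 - <<'E'
from h import *
potgoal(-58.6,96.8)
c=read_camera("scene"); p,_=pose(); u,v=proj(c,[*p[:2],p[2]-90])[0].astype(int); crop(c["frame"],u-30,v-40,100,75,6,"s5")
E
```

```text
time: 10.72
ee_pos: [527.7, 241.1, 213.8]
orientation: [179.9, -0.0, 104.1]
contact_force: [0.3, 0.6, -0.9]
gripper_width: 18.0
grip_force: 50.0
turn [ 0.15 -0.03  0.03] shift cm [-0.12 -0.28  0.4 ]
```

View pics/s5.png

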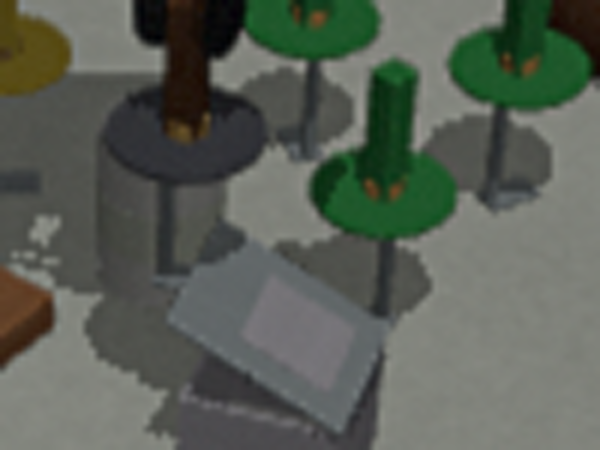

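The lid rides on the blade, about 0.4 rad open. Continuing the arc.

```bash
python3 -m handwheel '[[[0,0,0,0,0.8,-1.5,1.2],[0,0,0,0,1.3,-2.1,1.2],[0,0,0,0,1.9,-2.8,1.2],[0,0,0,0,2.6,-3.3,1.2],[0,0,0,0,3.3,-3.8,1.2],[0,0,0,0,4.1,-4.2,1.2],[0,0,0,0,4.8,-4.6,1.2],[0,0,0,0,5.7,-4.8,1.2],[0,0,0,0,6.5,-5,1.2],[0,0,0,0,7.4,-5,1.2],[0,0,0,0,8.3,-5,1.2],[0,0,0,0,8.7,-4.9,1.2]]]'
python3 - <<'E'
from h import *
potgoal(28,147.5)
c=read_camera("scene"); p,_=pose(); u,v=proj(c,[*p[:2],p[2]-90])[0].astype(int); crop(c["frame"],u-50,v-30,100,75,6,"s6")
E
```

```text
time: 11.77
ee_pos: [612.3, 262.0, 260.8]
orientation: [180.0, -0.0, 104.1]
contact_force: [-0.4, -0.7, 0.2]
gripper_width: 17.5
grip_force: 50.0
turn [ 0.05 -0.03  0.02] shift cm [-0.09 -0.34  0.03]
```

View pics/s6.png

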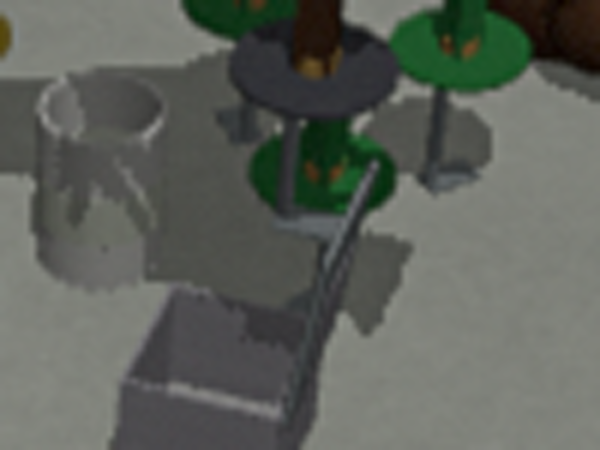

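The lid stands open, its edge running from (290,410) to (375,165). First dip.

```bash
python3 -m handwheel '[[[0,0,0,0,-2,0,1.2],[0,0,0,0,-4.3,0,1.2],[0,0,0,0,-4.3,3,1.2],[0,0,0,0,-4.3,6,1.2],[0,0,0,0,-4.3,9,1.2],[0,0,0,0,-4.3,11.5,1.2],[0,0,0,0,-4.3,12.9,1.2],[0,0,0,0,-4.3,12.9,1.2],[0,0,0,0,-4.3,12.9,1.2],[0,0,0,0,-4.3,12.9,1.2],[0,0,0,0,-4.3,12.9,1.2]]]'
python3 - <<'E'
from h import *
potgoal(-12,20)
c=read_camera("scene"); cv2.imwrite("pics/raw_s7.png",c["frame"][:,:,::-1])
# board pose refine: top view, board with shift
c=read_camera("top"); f=c["frame"].astype(int)
m=(((f[:,:,0]-f[:,:,2])>30)).astype(np.uint8); m[:190]=0;m[255:]=0;m[:,:248]=0;m[:,337:]=0
cs,_=cv2.findContours(m,cv2.RETR_EXTERNAL,cv2.CHAIN_APPROX_NONE);k=max(cs,key=cv2.contourArea);print(cv2.boundingRect(k))
P=np.array([plane(c,u,v,14)[:2] for u,v in k[:,0]],np.float32);print(cv2.minAreaRect(P))
E
```

```text
time: 12.73
ee_pos: [570.5, 252.0, 133.7]
orientation: [179.8, -0.0, 104.1]
contact_force: [0.0, 0.1, -0.8]
gripper_width: 17.7
grip_force: 50.0
turn [ 0.19 -0.04  0.04] shift cm [-0.14 -0.03  0.07]
(253, 194, 81, 55)
((542.1970825195312, -8.81488037109375), (251.89682006835938, 161.70260620117188), 86.48552703857422)
```

```bash
python3 -m handwheel '[[[0,0,0,0,0,-3,1.2],[0,0,0,0,0,-6,1.2],[0,0,0,0,0,-9,1.2],[0,0,0,0,0,-10,1.2],[0,0,0,0,0,-10,1.2],[0,0,0,0,0,-10,1.2]]]'
python3 -c "
from h import *
goal([526,21.6,135],[180,0,104.07])"
```

```text
time: 13.33
ee_pos: [569.2, 251.0, 231.5]
orientation: [180.0, 0.0, 104.1]
contact_force: [-0.0, -0.4, -2.1]
gripper_width: 17.3
grip_force: 50.0
turn [0.03 0.02 0.04] shift cm [-21.19  -9.79   9.66]
```

```bash
python3 -m handwheel '[[[0,0,0,-4,-2,0,1.2],[0,0,0,-8,-4,0,1.2],[0,0,0,-12,-5.6,0,1.2],[0,0,0,-16,-7.5,0,1.2],[0,0,0,-20,-9.3,3,1.2],[0,0,0,-21.2,-9.8,6,1.2],[0,0,0,-21.2,-9.8,9,1.2],[0,0,0,-21.2,-9.8,10.4,1.2],[0,0,0,-21.2,-9.8,11,1.2],[0,0,0,-21.2,-9.8,11.2,1.2]]]'
python3 -m handwheel '[[[0,0,0,0,0,0.1,1.2],[0,0,0,0,0,0.2,1.2],[0,0,0,0,0,0.2,1.2]]]'
```

```text
time: 14.17
ee_pos: [524.3, 20.9, 119.3]
orientation: [-179.7, 0.1, 104.1]
contact_force: [-8.1, -2.6, 32.2]
gripper_width: 17.4
grip_force: 50.0
time: 14.42
ee_pos: [525.2, 21.1, 119.2]
orientation: [-179.8, 0.1, 104.1]
contact_force: [-8.6, -2.4, 29.5]
gripper_width: 17.5
grip_force: 50.0
```

Firm contact on the large field. Back for the second dip.

```bash
python3 -m handwheel '[[[0,0,0,0,0,-3,1.2],[0,0,0,0,0,-6,1.2],[0,0,0,0,0,-9,1.2],[0,0,0,0,0,-11.6,1.2],[0,0,0,3,1,-11.6,1.2],[0,0,0,7,3,-11.6,1.2],[0,0,0,11,5,-11.6,1.2],[0,0,0,15,7,-11.6,1.2],[0,0,0,19,9,-11.6,1.2],[0,0,0,21.1,9.8,-11.6,1.2],[0,0,0,21.1,9.8,-11.6,1.2],[0,0,0,21.1,9.8,-11.6,1.2]]]'
python3 -c "
from h import *
potgoal(-12,20)"
```

```text
time: 15.42
ee_pos: [567.8, 252.9, 232.1]
orientation: [-179.8, -0.1, 104.4]
contact_force: [0.8, -0.7, -0.9]
gripper_width: 17.5
grip_force: 50.0
turn [-0.15 -0.06  0.34] shift cm [-0.31  0.23  9.91]
```

```bash
python3 -m handwheel '[[[0,0,0,-0.2,0.1,3,1.2],[0,0,0,-0.2,0.1,6,1.2],[0,0,0,-0.2,0.1,9,1.2],[0,0,0,-0.2,0.1,10,1.2],[0,0,0,-0.2,0.1,10,1.2],[0,0,0,-0.2,0.1,10,1.2],[0,0,0,-0.2,0.1,10,1.2],[0,0,0,-0.2,0.1,7,1.2],[0,0,0,-0.2,0.1,4,1.2],[0,0,0,-0.2,0.1,0,1.2],[0,0,0,-0.2,0.1,0,1.2]]]'
python3 -c "
from h import *
goal([523,-90,120],[180,0,104.07])"
```

```text
time: 16.33
ee_pos: [575.0, 251.7, 243.7]
orientation: [179.2, -0.2, 104.1]
contact_force: [1.8, 1.1, 0.2]
gripper_width: 17.5
grip_force: 50.0
turn [ 0.83 -0.19  0.04] shift cm [-31.91 -13.55  12.07]
```

```bash
python3 -m handwheel '[[[0,0,0,-4,-1.7,0,1.2],[0,0,0,-8,-3.4,0,1.2],[0,0,0,-12,-5.1,0,1.2],[0,0,0,-16,-6.8,0,1.2],[0,0,0,-19.5,-8.4,0,1.2],[0,0,0,-23,-10,0,1.2],[0,0,0,-27,-11.6,0,1.2],[0,0,0,-30.5,-13,0,1.2],[0,0,0,-31.9,-13.5,0,1.2],[0,0,0,-31.9,-13.5,0,1.2],[0,0,0,-31.9,-13.5,0,1.2]]]'
python3 -c "
from h import *
goal([523,-90,118],[180,0,104.07])"
```

```text
time: 17.25
ee_pos: [518.5, -94.2, 235.2]
orientation: [179.9, 0.1, 104.0]
contact_force: [-0.3, 0.1, -0.7]
gripper_width: 18.0
grip_force: 50.0
turn [ 0.14  0.06 -0.06] shift cm [ 0.31  0.51 11.72]
```

```bash
python3 -m handwheel '[[[0,0,0,0.3,0.5,3,1.2],[0,0,0,0.3,0.5,6,1.2],[0,0,0,0.3,0.5,9,1.2],[0,0,0,0.3,0.5,10.8,1.2],[0,0,0,0.3,0.5,11.4,1.2],[0,0,0,0.3,0.5,11.6,1.2],[0,0,0,0.3,0.5,11.7,1.2],[0,0,0,0.3,0.5,11.7,1.2]]]'
python3 -m handwheel '[[[0,0,0,0,0,0.1,1.2],[0,0,0,0,0,0.1,1.2]]]'
```

```text
time: 17.92
ee_pos: [522.3, -87.6, 119.2]
orientation: [-180.0, 0.0, 104.3]
contact_force: [-5.7, -0.2, 14.0]
gripper_width: 17.8
grip_force: 50.0
time: 18.08
ee_pos: [522.9, -87.8, 119.2]
orientation: [180.0, 0.1, 104.3]
contact_force: [-8.5, 0.0, 21.4]
gripper_width: 17.7
grip_force: 50.0
```

Both fields are glued. Returning the spatula to its jar.

```bash
python3 -m handwheel '[[[0,0,0,0,0,-3,1.2],[0,0,0,0,0,-6,1.2],[0,0,0,0,0,-9,1.2],[0,0,0,0,0,-13,1.2],[0,0,0,4,0.3,-13.5,1.2],[0,0,0,8,0.6,-13.5,1.2],[0,0,0,12,1,-13.5,1.2],[0,0,0,16,1.3,-13.5,1.2],[0,0,0,20,1.6,-13.5,1.2],[0,0,0,24,2,-13.5,1.2],[0,0,0,28,2.3,-13.5,1.2],[0,0,0,32,2.6,-13.5,1.2]]]'
python3 -c "
from h import *
goal([450.8,349.2,250],[180,0,106.5])"
```

```text
time: 19.08
ee_pos: [468.0, 231.1, 252.5]
orientation: [179.8, -0.0, 104.3]
contact_force: [0.6, 0.1, -1.7]
gripper_width: 17.4
grip_force: 50.0
turn [ 0.16 -0.04 -2.22] shift cm [11.87  1.24  0.27]
```

```bash
python3 -m handwheel '[[[0,0,-2.2,4,0.4,0,1.2],[0,0,-2.2,8,0.8,0,1.2],[0,0,-2.2,11.9,1.2,0,1.2],[0,0,-2.2,11.9,1.2,0,1.2],[0,0,-2.2,11.9,1.2,0,1.2],[0,0,-2.2,11.9,1.2,0,1.2]]]'
python3 - <<'E'
from h import *
goal([450.8,349.2,124.5],[180,0,106.5])
p,_=pose(); c=read_camera("top"); f=c["frame"]; u,v=proj(c,[450,349,95])[0].astype(int);print(p,u,v)
a=c["frame"]; b=read_camera("scene"); u2,v2=proj(b,[450,349,110])[0].astype(int)
k=lambda g,u,v:cv2.resize(g[v-30:v+30,u-32:u+32,::-1],None,fx=6,fy=6,interpolation=cv2.INTER_CUBIC)
cv2.imwrite("pics/j1.png",np.hstack([k(a,u,v),k(b["frame"],u2,v2)]))
E
```

```text
time: 19.58
ee_pos: [451.1, 346.3, 251.6]
orientation: [179.9, -0.0, 106.4]
contact_force: [-0.1, -0.8, 0.0]
gripper_width: 17.6
grip_force: 50.0
turn [ 0.06 -0.01 -0.05] shift cm [ 0.28  0.04 12.71]
[451.12734535 346.30369888 251.60594935] 172 249
```

View pics/j1.png

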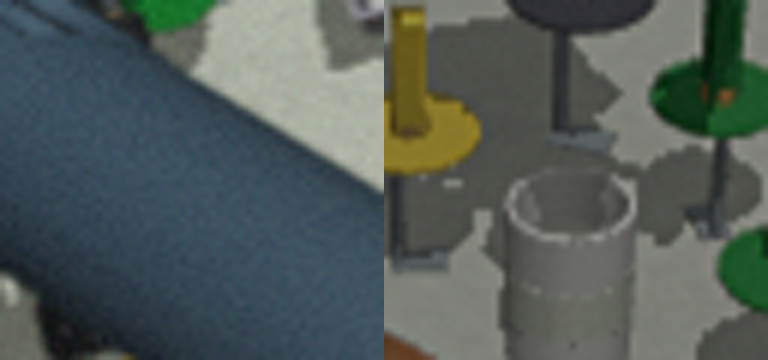

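Jar mouth (188,203 in the right panel) lies directly under the blade. Lowering.

```bash
python3 -m handwheel '[[[0,0,0,0.2,0,0,1.2],[0,0,0,0.2,0,2,1.2],[0,0,0,0.2,0,4,1.2],[0,0,0,0.2,0,6,1.2],[0,0,0,0.2,0,8,1.2],[0,0,0,0.2,0,10,1.2],[0,0,0,0.2,0,11.5,1.2],[0,0,0,0.2,0,12.2,1.2],[0,0,0,0.2,0,12.5,1.2],[0,0,0,0.2,0,12.6,1.2],[0,0,0,0.2,0,12.6,1.2]]]'
```

```text
time: 20.6
ee_pos: [451.6, 347.4, 125.5]
orientation: [179.9, -0.0, 106.3]
contact_force: [-0.6, -0.1, -0.0]
gripper_width: 17.3
grip_force: 50.0
```

```bash
python3 -m handwheel '[[[0,0,0,0,0,0.1,1.2],[0,0,0,0,0,0.2,1.2],[0,0,0,0,0,0.2,1.2],[0,0,0,0,0,0.2,1.2]]]'
```

```text
time: 20.93
ee_pos: [451.5, 347.5, 123.2]
orientation: [179.9, -0.0, 106.3]
contact_force: [0.1, -0.2, 0.5]
gripper_width: 17.5
grip_force: 50.0
```

```bash
python3 -m handwheel '[[[0,0,0,0,0,0.1,1.2],[0,0,0,0,0,0.1,1.2],[0,0,0,0,0,0.1,1.2]]]'
python3 -m handwheel '[[[0,0,0,0,0,0,5],[0,0,0,0,0,0,5],[0,0,0,0,0,0,5],[0,0,0,0,0,0,5],[0,0,0,0,0,0,5],[0,0,0,0,0,0,5],[0,0,0,0,0,0,5],[0,0,0,0,0,-3,5],[0,0,0,0,0,-6,5],[0,0,0,0,0,-9,5],[0,0,0,0,0,-12,5],[0,0,0,0,0,-16,5]]]'
```

```text
time: 21.18
ee_pos: [451.4, 347.6, 123.1]
orientation: [179.9, 0.0, 106.3]
contact_force: [-2.8, -1.8, 10.3]
gripper_width: 17.4
grip_force: 50.0
time: 22.18
ee_pos: [450.2, 346.3, 281.7]
orientation: [-179.8, 0.1, 106.3]
contact_force: [-0.6, -1.3, -0.5]
gripper_width: 49.7
grip_force: 0.0
```

Run:
```python
from h import *
w=np.load("w1.npz"); p,Rt=w["p"],R.from_quat(w["q"])
for a in [(523,278),(609,176),(508,117)]:
    g=wplane(w,a[0]*.7,a[1]*.7,p,Rt,89)[:2]; d=g-POT; print(g, "pot frame",d@EX,d@EY)
goal([*(POT+105*EX),300],[180,0,104.07]);
```

```text
[563.8 376. ] pot frame 12.016499999999935 123.27190000000002
[567.5 510.2] pot frame 48.216099999999976 252.5468
[454.1 486.5] pot frame -67.541 257.114
turn [-0.17  0.07  2.26] shift cm [-13.03  20.53  -1.88]
```

```bash
python3 -m handwheel '[[[0,0,2.2,-1.5,2,-1.9,0],[0,0,2.2,-3.3,5,-1.9,0],[0,0,2.2,-5,8,-1.9,0],[0,0,2.2,-7,11,-1.9,0],[0,0,2.2,-9,14,-1.9,0],[0,0,2.2,-11,17,-1.9,0],[0,0,2.2,-13,20,-1.9,0],[0,0,2.2,-13,20.5,-1.9,0],[0,0,2.2,-13,20.5,2,0],[0,0,2.2,-13,20.5,6,0],[0,0,2.2,-13,20.5,10,0],[0,0,2.2,-13,20.5,13,0]]]' 20
python3 -c "
from h import *
goal([*(POT+80*EX),140],[180,0,104.07])"
```

```text
time: 23.18
ee_pos: [683.0, 279.3, 148.0]
orientation: [-179.8, 0.0, 104.1]
contact_force: [-0.1, -0.7, 0.2]
gripper_width: 0.4
grip_force: 0.0
turn [-0.19  0.04  0.06] shift cm [-0.05 -2.41  0.8 ]
```

```bash
python3 -m handwheel '[[[0,0,0,0,-2,0.8,0],[0,0,0,0,-3.1,0.9,0],[0,0,0,0,-4.3,0.8,0],[0,0,0,0,-5.4,0.8,0],[0,0,0,0,-6.5,1.1,0],[0,0,0,0,-7.6,1.4,0],[0,0,0,0,-8.6,1.9,0],[0,0,0,0,-9.5,2.5,0],[0,0,0,0,-10.3,3.3,0],[0,0,0,0,-11,4.2,0],[0,0,0,0,-11.7,5.6,0],[0,0,0,0,-11.7,5.6,0]]]'
python3 -c "
from h import *
goal([*(POT-17*EX),70.5],[180,0,104.07])"
```

```text
time: 24.18
ee_pos: [568.1, 250.3, 93.1]
orientation: [-179.7, 0.1, 104.2]
contact_force: [-0.6, 0.3, -0.5]
gripper_width: 0.5
grip_force: 0.0
turn [-0.29  0.07  0.1 ] shift cm [-0.03 -0.25  2.26]
```

```bash
python3 -m handwheel '[[[0,0,0,0,-0.4,1,0],[0,0,0,0,-0.5,1.7,0],[0,0,0,0,-0.5,2.1,0],[0,0,0,0,-0.5,2.3,0],[0,0,0,0,-0.5,2.4,0],[0,0,0,0,-0.5,2.4,0]]]'
```

```text
time: 24.68
ee_pos: [566.3, 250.5, 71.7]
orientation: [180.0, -0.0, 104.1]
contact_force: [0.4, 0.7, -0.8]
gripper_width: 0.6
grip_force: 0.0
```

```bash
python3 -m handwheel '[[[0,0,0,0,0,0.1,0],[0,0,0,0,0,0.2,0],[0,0,0,0,0,0.2,0],[0,0,0,0,0,0.2,0]]]'
python3 -m handwheel '[[[0,0,0,0,0,0.1,0],[0,0,0,0,0,0.1,0]]]'
```

```text
time: 25.02
ee_pos: [566.2, 250.4, 69.8]
orientation: [180.0, -0.0, 104.1]
contact_force: [-0.2, 0.3, 0.4]
gripper_width: 0.3
grip_force: 0.0
time: 25.18
ee_pos: [566.0, 250.3, 68.7]
orientation: [-180.0, 0.0, 104.1]
contact_force: [0.0, -0.6, 0.9]
gripper_width: 0.6
grip_force: 0.0
```

```bash
python3 -m handwheel '[[[0,0,0,0,0,0.1,0],[0,0,0,0,0,0.1,0],[0,0,0,0,0,0.1,0]]]'
python3 -m handwheel '[[[0,0,0,0,0,0.1,0],[0,0,0,0,0,0.1,0],[0,0,0,0,0,0.1,0]]]'
```

```text
time: 25.43
ee_pos: [566.0, 250.4, 67.6]
orientation: [-180.0, 0.0, 104.1]
contact_force: [0.5, 0.6, 0.5]
gripper_width: 0.6
grip_force: 0.0
time: 25.68
ee_pos: [566.0, 250.3, 66.7]
orientation: [-180.0, 0.0, 104.1]
contact_force: [0.2, -0.3, 0.7]
gripper_width: 0.3
grip_force: 0.0
```

Run:
```python
from h import *
c=read_camera("scene"); f=c["frame"].astype(int); g=cv2.imread("pics/raw_scene0.png")[:,:,::-1].astype(int)
def pt(x,y,z): return [*(POT+x*EX+y*EY),z]
for x in (-55,-40,-25,-10,5,20,35):
    print(x,[ (f[v,u].tolist(),g[v,u].tolist()) for y in (-35,35) for u,v in [proj(c,pt(x,y,70.5))[0].round().astype(int)]])
```

```text
-55 [([78, 80, 75], [90, 95, 96]), ([82, 82, 80], [91, 97, 98])]
-40 [([107, 105, 107], [93, 98, 99]), ([12, 13, 14], [90, 95, 96])]
-25 [([65, 64, 65], [92, 98, 98]), ([5, 8, 9], [91, 96, 97])]
-10 [([55, 55, 57], [92, 97, 98]), ([84, 86, 81], [95, 100, 100])]
5 [([78, 76, 80], [92, 99, 99]), ([128, 130, 123], [90, 95, 96])]
20 [([76, 74, 77], [90, 96, 97]), ([91, 96, 97], [91, 97, 98])]
35 [([86, 85, 88], [95, 100, 100]), ([50, 53, 54], [101, 106, 106])]
```

The pot is still open, so I need to look.

Run:
```python
from h import *
b=read_camera("scene"); u2,v2=proj(b,[582,253,90])[0].astype(int)
t=read_camera("wrist")["frame"]
k=cv2.resize(b["frame"][v2-60:v2+40,u2-60:u2+60,::-1],(480,400),interpolation=cv2.INTER_CUBIC)
cv2.imwrite("pics/l1.png",np.hstack([k,cv2.resize(t[40:400,140:420,::-1],(311,400))]))
```

```text
(no output)
```

View pics/l1.png

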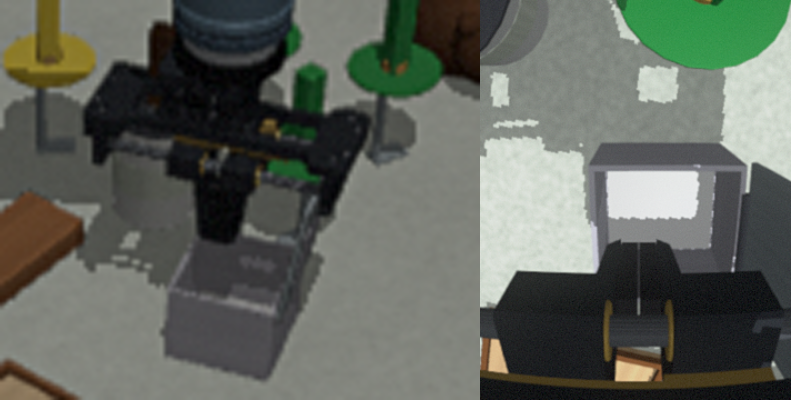

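The right panel shows the lid still standing at the pot's +x side (770,235), with the fingers inside the mouth. I'll raise the hand and estimate the lid angle by fitting projections in code.

```bash
python3 -m handwheel '[[[0,0,0,0,0,-4,0],[0,0,0,0,0,-8,0],[0,0,0,0,0,-12,0],[0,0,0,0,0,-16,0],[0,0,0,0,0,-20,0],[0,0,0,0,0,-23,0],[0,0,0,-10,0,-23,0],[0,0,0,-16,0,-23,0],[0,0,0,-16,0,-23,0],[0,0,0,-16,0,-23,0],[0,0,0,-16,0,-23,0]]]'
cat >> h.py <<'E'
def lidfit():
    b=read_camera("scene"); t=read_camera("top")
    for n,c in (("scene",b),("top",t)):
        f=cv2.GaussianBlur(c["frame"],(0,0),0.7).astype(float); m=np.where((f[:,:,2]-f[:,:,0])/(f.sum(2)+1)>0.012,1.,-1.)
        best=[]
        for th in np.arange(0,1.95,.05):
            u=np.array([-np.cos(th),np.sin(th)]);nn=np.array([np.sin(th),np.cos(th)]); acc=np.zeros(m.shape,np.uint8)
            P=[]
            for off in (1.5,5.5):
                for r,y in ((0,-42),(100,-42),(100,42),(0,42)):
                    q=np.array([40,65])+r*u+off*nn; P.append([*(POT+q[0]*EX+y*EY),q[1]])
            h=cv2.convexHull(proj(c,P).astype(np.float32)); cv2.fillConvexPoly(acc,h.round().astype(np.int32),1)
            d=cv2.dilate(acc,np.ones((7,7)))-acc
            best.append((round(m[acc>0].mean()-m[d>0].mean(),2),round(th,2),int(acc.sum())))
        print(n,sorted(best)[-4:])
E
python3 -c "
from h import *
lidfit(); print(pose()[0])"
```

```text
time: 26.75
ee_pos: [607.5, 84.8, 296.1]
orientation: [-179.9, 0.3, 103.4]
contact_force: [0.1, -0.4, 0.1]
gripper_width: 0.5
grip_force: 0.0
scene [(np.float64(0.58), np.float64(1.55), 331), (np.float64(0.63), np.float64(1.7), 228), (np.float64(0.76), np.float64(1.6), 285), (np.float64(0.81), np.float64(1.65), 255)]
top [(np.float64(0.54), np.float64(1.85), 533), (np.float64(0.57), np.float64(1.8), 497), (np.float64(0.63), np.float64(1.75), 451), (np.float64(0.7), np.float64(1.7), 406)]
[605.42157304  93.25740328 296.52589616]
```

The lid is still at about 1.67 rad, so the first sweep didn't move it. I'll retry slowly, checking at each stage.

```bash
python3 -m handwheel '[[[0,0,0,4,2,0,0],[0,0,0,8,4,0,0],[0,0,0,12,7,0,0],[0,0,0,16,10,0,0],[0,0,0,16,12,0,0],[0,0,0,16,12,0,0],[0,0,0,16,12,0,0]]]'
python3 -c "
from h import *
goal([*(POT+105*EX),140],[180,0,104.07])"
```

```text
time: 27.43
ee_pos: [681.1, 284.1, 295.3]
orientation: [-179.9, -0.1, 104.4]
contact_force: [0.0, -0.4, 0.2]
gripper_width: 0.2
grip_force: 0.0
turn [-0.11 -0.14  0.35] shift cm [-0.6   0.18 15.52]
```

```bash
python3 -m handwheel '[[[0,0,0,-0.5,0,4,0],[0,0,0,-0.5,0,8,0],[0,0,0,-0.5,0,12,0],[0,0,0,-0.5,0,15.5,0],[0,0,0,-0.5,0,15.5,0],[0,0,0,-0.5,0,15.5,0]]]'
python3 -m handwheel '[[[0,0,0,0,-1,0,0],[0,0,0,0,-2,0,0],[0,0,0,0,-3,0,0],[0,0,0,0,-4,0,0],[0,0,0,0,-5,0,0],[0,0,0,0,-5,0,0],[0,0,0,0,-5,0,0]]]'
python3 -c "
from h import *
lidfit();goal([*(POT+55*EX),140],[180,0,104.07])"
```

```text
time: 27.93
ee_pos: [682.3, 273.9, 141.2]
orientation: [-179.8, 0.0, 104.1]
contact_force: [0.2, -0.4, 1.2]
gripper_width: 0.6
grip_force: 0.0
time: 28.52
ee_pos: [636.6, 263.5, 145.3]
orientation: [179.7, -0.0, 104.1]
contact_force: [0.2, 0.3, 0.1]
gripper_width: 0.5
grip_force: 0.0
scene [(np.float64(0.59), np.float64(1.55), 331), (np.float64(0.69), np.float64(1.6), 285), (np.float64(0.69), np.float64(1.7), 228), (np.float64(0.81), np.float64(1.65), 255)]
top [(np.float64(0.47), np.float64(0.9), 535), (np.float64(0.57), np.float64(0.95), 462), (np.float64(0.59), np.float64(1.05), 371), (np.float64(0.62), np.float64(1.0), 441)]
turn [ 0.18 -0.03  0.02] shift cm [ 0.39 -0.02  0.38]
```

```bash
python3 -m handwheel '[[[0,0,0,0,-0.5,0.4,0],[0,0,0,0,-1,0.4,0],[0,0,0,0,-1.5,0.4,0],[0,0,0,0,-2,0.4,0],[0,0,0,0,-2,0.4,0]]]'
python3 - <<'E'
from h import *
lidfit();goal([*(POT+35*EX),140],[180,0,104.07])
c=read_camera("wrist"); T=np.array(c["tool_from_camera"]); f=c["frame"].astype(int)
# row of lid edge colours across image at several rows
for v in (150,190,220,245):
    print(v,[(u,f[v,u].tolist()) for u in range(300,440,10)])
E
```

```text
time: 29.03
ee_pos: [618.1, 258.5, 141.0]
orientation: [179.6, -0.0, 104.1]
contact_force: [-0.6, -1.5, 14.5]
gripper_width: 0.4
grip_force: 7.3
scene [(np.float64(0.4), np.float64(1.4), 413), (np.float64(0.5), np.float64(1.45), 387), (np.float64(0.62), np.float64(1.5), 360), (np.float64(0.63), np.float64(1.55), 331)]
top [(np.float64(0.49), np.float64(0.65), 721), (np.float64(0.54), np.float64(0.7), 673), (np.float64(0.57), np.float64(0.75), 646), (np.float64(0.58), np.float64(0.8), 612)]
turn [ 0.34 -0.03  0.  ] shift cm [ 0.39 -0.13  0.1 ]
150 [(300, [168, 178, 168]), (310, [175, 180, 171]), (320, [175, 181, 172]), (330, [174, 183, 173]), (340, [161, 166, 160]), (350, [174, 183, 171]), (360, [169, 176, 168]), (370, [173, 178, 169]), (380, [171, 184, 172]), (390, [172, 178, 169]), (400, [171, 183, 173]), (410, [164, 171, 161]), (420, [176, 181, 173]), (430, [177, 184, 176])]
190 [(300, [169, 176, 168]), (310, [170, 178, 171]), (320, [173, 183, 171]), (330, [165, 175, 165]), (340, [171, 179, 171]), (350, [181, 190, 180]), (360, [178, 187, 176]), (370, [178, 183, 173]), (380, [176, 182, 173]), (390, [177, 185, 173]), (400, [177, 182, 172]), (410, [184, 191, 179]), (420, [176, 180, 172]), (430, [171, 182, 171])]
220 [(300, [172, 181, 170]), (310, [175, 180, 172]), (320, [178, 184, 175]), (330, [179, 189, 179]), (340, [178, 185, 174]), (350, [172, 176, 168]), (360, [175, 182, 174]), (370, [181, 188, 179]), (380, [179, 186, 175]), (390, [172, 181, 174]), (400, [174, 182, 173]), (410, [179, 188, 178]), (420, [173, 181, 170]), (430, [183, 189, 180])]
245 [(300, [170, 180, 169]), (310, [175, 182, 174]), (320, [166, 175, 164]), (330, [178, 187, 177]), (340, [175, 182, 172]), (350, [172, 179, 171]), (360, [183, 187, 180]), (370, [179, 185, 176]), (380, [178, 187, 178]), (390, [177, 187, 178]), (400, [182, 186, 179]), (410, [176, 182, 172]), (420, [178, 188, 176]), (430, [181, 187, 177])]
```

Contact came at 14.5 N upward with the lid at about 1.55, so the lip seems to catch a shoulder on the fingers. I'll back off and push nearer the lip with only the tips.

```bash
python3 -m handwheel '[[[0,0,0,0,1,0,0],[0,0,0,0,2,0,0],[0,0,0,0,2.5,-0.5,0],[0,0,0,0,2.5,-1.2,0],[0,0,0,0,2.5,-1.2,0],[0,0,0,0,2,-1.2,0],[0,0,0,0,1.5,-1.2,0],[0,0,0,0,1,-1.2,0],[0,0,0,0,0.5,-1.2,0],[0,0,0,0,0,-1.2,0],[0,0,0,0,0,-1.2,0]]]'
python3 -m handwheel '[[[0,0,0,0,-0.5,0,0],[0,0,0,0,-1,0,0],[0,0,0,0,-1.5,0,0],[0,0,0,0,-1.5,0,0]]]'
python3 -c "
from h import *
lidfit();goal([*(POT+20*EX),153],[180,0,104.07])"
```

```text
time: 30.1
ee_pos: [614.5, 257.4, 149.7]
orientation: [-179.9, 0.0, 104.2]
contact_force: [0.2, 1.8, 0.5]
gripper_width: 0.2
grip_force: 0.0
time: 30.43
ee_pos: [600.2, 253.9, 149.7]
orientation: [-180.0, 0.0, 104.2]
contact_force: [0.2, -0.1, -0.5]
gripper_width: 0.6
grip_force: 0.0
scene [(np.float64(0.44), np.float64(1.55), 331), (np.float64(0.61), np.float64(1.7), 228), (np.float64(0.64), np.float64(1.6), 285), (np.float64(0.75), np.float64(1.65), 255)]
top [(np.float64(0.52), np.float64(0.4), 851), (np.float64(0.53), np.float64(0.55), 776), (np.float64(0.56), np.float64(0.45), 830), (np.float64(0.56), np.float64(0.5), 802)]
turn [0.01 0.01 0.06] shift cm [ 0.42  0.14 -0.32]
```

The images and forces agree: the real fingertips sit about 20 mm behind the reported TCP. At s3, the finger ends appear 19 mm above the projected TCP. I'll redo the sweep 20 mm lower.

```bash
python3 -m handwheel '[[[0,0,0,0,0,-2,0],[0,0,0,0,0,-3,0],[0,0,0,0.4,3,-3,0],[0,0,0,0.4,6,-3,0],[0,0,0,0.4,8.6,-3,0],[0,0,0,0.4,8.6,-3,0],[0,0,0,0.4,8.6,0,0],[0,0,0,0.4,8.6,2.8,0],[0,0,0,0.4,8.6,2.8,0],[0,0,0,0.4,8.6,2.8,0]]]'
python3 -m handwheel '[[[0,0,0,0,-1.5,0,0],[0,0,0,0,-3,0,0],[0,0,0,0,-4,0,0],[0,0,0,0,-5,0,0],[0,0,0,0,-6,0.2,0],[0,0,0,0,-6,0.2,0]]]'
python3 -c "
from h import *
lidfit();goal([*(POT+50*EX),120],[180,0,104.07])"
```

```text
time: 31.37
ee_pos: [682.6, 278.4, 120.7]
orientation: [-179.8, 0.0, 104.1]
contact_force: [0.3, -0.1, 0.3]
gripper_width: 0.4
grip_force: 0.0
time: 31.87
ee_pos: [625.4, 264.9, 122.6]
orientation: [179.8, -0.0, 104.2]
contact_force: [0.3, 0.3, 1.5]
gripper_width: 0.4
grip_force: 0.0
scene [(np.float64(0.66), np.float64(1.4), 413), (np.float64(0.68), np.float64(1.25), 500), (np.float64(0.68), np.float64(1.3), 496), (np.float64(0.72), np.float64(1.35), 448)]
top [(np.float64(0.51), np.float64(0.75), 646), (np.float64(0.54), np.float64(0.8), 612), (np.float64(0.54), np.float64(0.9), 535), (np.float64(0.6), np.float64(0.85), 554)]
turn [ 0.15 -0.02  0.05] shift cm [-0.01  0.42  0.19]
```

```bash
python3 -m handwheel '[[[0,0,0,0,-0.9,0.3,0],[0,0,0,0,-1.8,0.7,0],[0,0,0,0,-2.8,1.3,0],[0,0,0,0,-3.7,1.9,0],[0,0,0,0,-4.5,2.7,0],[0,0,0,0,-5.2,3.5,0],[0,0,0,0,-5.9,4.9,0],[0,0,0,0,-6.2,6,0],[0,0,0,0,-6.4,6.6,0],[0,0,0,0,-6.4,6.9,0],[0,0,0,0,-6.4,6.9,0]]]'
python3 -m handwheel '[[[0,0,0,0,0,0.1,0],[0,0,0,0,0,0.2,0],[0,0,0,0,0,0.2,0]]]'
```

```text
time: 32.88
ee_pos: [563.3, 248.5, 50.0]
orientation: [-179.9, 0.0, 104.1]
contact_force: [-0.6, 0.6, -0.6]
gripper_width: 0.9
grip_force: 0.0
time: 33.13
ee_pos: [563.9, 248.8, 49.0]
orientation: [180.0, -0.0, 104.1]
contact_force: [-0.7, -0.2, 1.0]
gripper_width: 0.7
grip_force: 0.0
```

Continue gently until force shows it fully shut.

```bash
for i in 1 2 3; do python3 -m handwheel '[[[0,0,0,0,0,0.1,0],[0,0,0,0,0,0.1,0],[0,0,0,0,0,0.1,0]]]' | grep -E "ee_pos|force"; done; python3 -c "
from h import *
lidfit()"
```

```text
ee_pos: [563.7, 248.7, 47.9]
contact_force: [-0.3, 1.0, 0.8]
grip_force: 0.3
ee_pos: [563.5, 248.7, 46.7]
contact_force: [0.3, -0.2, 0.8]
grip_force: 0.3
ee_pos: [563.5, 248.7, 46.6]
contact_force: [-2.0, -1.6, 8.6]
grip_force: 4.3
scene [(np.float64(0.62), np.float64(0.15), 753), (np.float64(0.84), np.float64(0.1), 726), (np.float64(0.94), np.float64(0.05), 722), (np.float64(1.05), np.float64(0.0), 717)]
top [(np.float64(0.32), np.float64(1.75), 451), (np.float64(0.36), np.float64(1.8), 497), (np.float64(0.42), np.float64(1.85), 533), (np.float64(0.44), np.float64(1.9), 574)]
```

Lid shut: 8.6 N at TCP z 46.6, so the tips are 24 mm behind the TCP. Now off to look at the carvings with the wrist camera.

```bash
python3 -m handwheel '[[[0,0,0,0,0,-4,5],[0,0,0,0,0,-8,5],[0,0,0,0,0,-12,5],[0,0,0,0,0,-16,5],[0,0,7,-3,-1,-20,5],[0,0,14,-7,-2.5,-22,5],[0,0,21,-11,-4,-24,5],[0,0,28,-14.5,-5.5,-26,5],[0,0,35,-18,-7,-28,5],[0,0,42,-21.5,-8.5,-30,5],[0,0,49,-25,-10,-30,5],[0,0,56,-29,-11.5,-30,5]]]'
python3 -c "
from h import *
goal([500,-250,350],[180,0,0])"
```

```text
time: 34.98
ee_pos: [525.0, -42.9, 346.8]
orientation: [179.8, -0.1, 47.8]
contact_force: [1.7, 0.2, 0.2]
gripper_width: 49.7
grip_force: 0.0
turn [ 0.09 -0.17 47.83] shift cm [-17.03  12.05  -0.32]
```

```bash
python3 -m handwheel '[[[0,0,7,-3,2,0,5],[0,0,14,-6,4,0,5],[0,0,21,-9,6.5,0,5],[0,0,28,-12,8.5,0,5],[0,0,35,-15,10.5,0,5],[0,0,42,-17,12,0,5],[0,0,48,-17,12,0,5],[0,0,48,-17,12,0,5],[0,0,48,-17,12,0,5],[0,0,48,-17,12,0,5]]]'
cat >> h.py <<'E'
def look(tag):
    p,Rt=pose(); c=read_camera("wrist"); f=c["frame"].astype(int); np.save(tag+".npy",c["frame"])
    m=((f[:,:,0]-f[:,:,2])>25).astype(np.uint8)
    m=cv2.morphologyEx(m,cv2.MORPH_CLOSE,np.ones((5,5)))
    cs,_=cv2.findContours(m,cv2.RETR_EXTERNAL,cv2.CHAIN_APPROX_NONE)
    for k in cs:
        if cv2.contourArea(k)<250: continue
        r=None
        for z in (10,14):
            P=np.array([wplane(c,u,v,p,Rt,z)[:2] for u,v in k[:,0]],np.float32)
            (x,y),(a,b),an=cv2.minAreaRect(P)
            if b>a: a,b,an=b,a,an-90
            an=(an+90)%180-90
            print(z,"px",cv2.boundingRect(k),"ctr",round(x,1),round(y,1),"size",round(a,1),round(b,1),"ang",round(an,1))
    print("TCP",p.round(1))
E
python3 -c "
from h import *
look('w3')"
```

```text
time: 35.82
ee_pos: [501.2, -246.9, 344.6]
orientation: [-180.0, 0.0, 0.4]
contact_force: [-0.2, -1.3, 0.1]
gripper_width: 50.3
grip_force: 0.0
10 px (178, 358, 308, 32) ctr 24.5 -388.6 size 762.0 45.1 ang -89.3
14 px (178, 358, 308, 32) ctr 28.9 -387.5 size 755.9 44.7 ang -89.3
10 px (391, 307, 20, 52) ctr 157.8 -493.8 size 148.0 40.6 ang 12.0
14 px (391, 307, 20, 52) ctr 161.3 -491.8 size 146.8 40.3 ang 12.0
10 px (155, 306, 21, 53) ctr 155.0 -3.2 size 150.3 41.0 ang -14.0
14 px (155, 306, 21, 53) ctr 158.4 -5.1 size 149.3 40.7 ang -14.0
10 px (24, 207, 50, 35) ctr 394.9 226.7 size 136.0 66.4 ang 85.2
14 px (24, 207, 50, 35) ctr 396.4 223.0 size 134.9 65.9 ang 85.3
10 px (252, 170, 22, 63) ctr 439.0 -214.6 size 105.8 25.7 ang -10.2
14 px (252, 170, 22, 63) ctr 440.1 -214.8 size 105.0 25.5 ang -10.3
10 px (384, 128, 26, 28) ctr 541.8 -430.2 size 44.1 43.9 ang 3.3
14 px (384, 128, 26, 28) ctr 542.1 -428.7 size 43.8 43.4 ang 3.6
10 px (241, 95, 30, 64) ctr 559.5 -205.1 size 104.1 26.2 ang 19.7
14 px (241, 95, 30, 64) ctr 559.7 -205.4 size 103.3 25.9 ang 19.8
10 px (76, 93, 136, 101) ctr 541.3 -4.7 size 253.8 161.4 ang 86.3
14 px (76, 93, 136, 101) ctr 541.6 -6.6 size 251.7 160.1 ang 86.3
10 px (322, 78, 26, 66) ctr 585.9 -326.2 size 104.7 26.1 ang -14.7
14 px (322, 78, 26, 66) ctr 585.8 -325.6 size 104.0 25.9 ang -14.8
10 px (465, 76, 95, 211) ctr 438.6 -721.1 size 520.1 287.8 ang 17.3
14 px (465, 76, 95, 211) ctr 439.7 -717.3 size 516.1 285.5 ang 17.3
10 px (246, 0, 19, 50) ctr 723.3 -202.8 size 83.3 23.1 ang 4.6
14 px (246, 0, 19, 50) ctr 722.2 -203.2 size 82.6 22.8 ang 4.6
TCP [ 501.2 -246.9  344.6]
```

The wrist view gives clean fits:

| Item | Centre | Angle |
|---|---|---|
| Leaf A | (440, -215) | -10° |
| Leaf B | (560, -205) | 20° |
| Leaf C | (586, -326) | -15° |
| Rosette | (542, -429) | – |
| Board | (541.5, -6) | yaw -3.7° |

Picking A.

```bash
python3 -m handwheel '[[[0,0,5,-3,-1.6,4,5],[0,0,10.6,-6.1,-3.2,8,5],[0,0,10.6,-6.1,-3.2,12,5],[0,0,10.6,-6.1,-3.2,16,5],[0,0,10.6,-6.1,-3.2,20,5],[0,0,10.6,-6.1,-3.2,24,5],[0,0,10.6,-6.1,-3.2,28,5],[0,0,10.6,-6.1,-3.2,31,5],[0,0,10.6,-6.1,-3.2,31,5],[0,0,10.6,-6.1,-3.2,31,5],[0,0,10.6,-6.1,-3.2,31,5]]]'
python3 -c "
from h import *
goal([440,-214.7,-12],[180,0,-10.2])"
```

```text
time: 36.78
ee_pos: [441.5, -216.6, 36.7]
orientation: [180.0, -0.2, -10.4]
contact_force: [0.1, 1.0, 1.7]
gripper_width: 50.1
grip_force: 0.0
turn [ 0.02 -0.15 -0.19] shift cm [-0.19 -0.16  4.87]
```

```bash
python3 -m handwheel '[[[0,0,0,-0.1,-0.1,1.5,5],[0,0,0,-0.1,-0.1,3,5],[0,0,0,-0.1,-0.1,4,5],[0,0,0,-0.1,-0.1,4.8,5],[0,0,0,-0.1,-0.1,4.8,5],[0,0,0,-0.1,-0.1,4.8,5]]]'
```

```text
time: 37.28
ee_pos: [439.7, -215.7, -12.4]
orientation: [180.0, -0.1, -10.5]
contact_force: [0.0, 0.4, 0.5]
gripper_width: 50.3
grip_force: 0.0
```

```bash
python3 -m handwheel '[[[0,0,0,0,0,0,2],[0,0,0,0,0,0,2],[0,0,0,0,0,0,2],[0,0,0,0,0,0,2],[0,0,0,0,0,0,2],[0,0,0,0,0,0,2],[0,0,0,0,0,0,2],[0,0,0,0,0,0,2],[0,0,0,0,0,0,2]]]' 25
python3 -m handwheel '[[[0,0,0,0,0,-1,2],[0,0,0,0,0,-2,2],[0,0,0,0,0,-4,2],[0,0,0,0,0,-6,2],[0,0,0,0,0,-8,2],[0,0,0,0,0,-8,2],[0,0,0,0,0,-8,2]]]'
python3 -c "
from h import *
goal([547.3,83.3,70],[180,0,-3.7])"
```

```text
time: 38.03
ee_pos: [439.3, -215.5, -13.0]
orientation: [180.0, -0.0, -10.5]
contact_force: [-1.0, 0.9, 6.9]
gripper_width: 25.6
grip_force: 25.0
time: 38.62
ee_pos: [439.8, -215.9, 68.1]
orientation: [180.0, -0.2, -10.5]
contact_force: [0.2, -1.2, -1.2]
gripper_width: 25.3
grip_force: 25.0
turn [ 0.05 -0.15 -6.79] shift cm [  5.12 -31.38  -0.2 ]
```

```bash
python3 -m handwheel '[[[0,0,-3,0.6,-4,0,2],[0,0,-6.8,1.2,-8,0,2],[0,0,-6.8,2,-12,0,2],[0,0,-6.8,2.6,-16,0,2],[0,0,-6.8,3.3,-20,0,2],[0,0,-6.8,4,-24,0,2],[0,0,-6.8,4.6,-28,0,2],[0,0,-6.8,5.1,-31.4,0,2],[0,0,-6.8,5.1,-31.4,0,2],[0,0,-6.8,5.1,-31.4,0,2],[0,0,-6.8,5.1,-31.4,0,2]]]'
python3 -c "
from h import *
goal([547.3,83.3,-5],[180,0,-3.7])"
```

```text
time: 39.53
ee_pos: [545.2, 83.0, 65.7]
orientation: [179.9, 0.1, -3.7]
contact_force: [-0.3, 0.0, -1.6]
gripper_width: 26.1
grip_force: 25.0
turn [0.08 0.13 0.01] shift cm [ 0.23 -0.05  7.07]
```

```bash
python3 -m handwheel '[[[0,0,0,0.2,0,1.5,2],[0,0,0,0.2,0,3,2],[0,0,0,0.2,0,4.5,2],[0,0,0,0.2,0,6,2],[0,0,0,0.2,0,6.8,2],[0,0,0,0.2,0,7.1,2],[0,0,0,0.2,0,7.2,2],[0,0,0,0.2,0,7.2,2]]]'
```

```text
time: 40.2
ee_pos: [548.4, 83.3, -5.1]
orientation: [180.0, -0.0, -3.7]
contact_force: [-0.3, 0.3, -0.7]
gripper_width: 25.3
grip_force: 25.0
```

```bash
python3 -m handwheel '[[[0,0,0,0,0,0.1,2],[0,0,0,0,0,0.2,2],[0,0,0,0,0,0.2,2]]]'
python3 -m handwheel '[[[0,0,0,0,0,0.1,2],[0,0,0,0,0,0.1,2]]]'
```

```text
time: 40.45
ee_pos: [548.6, 84.0, -6.9]
orientation: [-180.0, -0.0, -3.7]
contact_force: [0.8, -1.0, 0.2]
gripper_width: 25.8
grip_force: 25.0
time: 40.62
ee_pos: [548.6, 83.9, -7.0]
orientation: [180.0, -0.0, -3.7]
contact_force: [-3.4, -1.0, 11.7]
gripper_width: 25.5
grip_force: 25.0
```

```bash
python3 -m handwheel '[[[0,0,0,0,0,0,3.3],[0,0,0,0,0,0,3.3],[0,0,0,0,0,0,3.3],[0,0,0,0,0,0,3.3],[0,0,0,0,0,-1,3.3],[0,0,0,0,0,-3,3.3],[0,0,0,0,0,-6,5],[0,0,0,0,0,-9,5],[0,0,0,0,0,-11,5],[0,0,0,0,0,-11,5]]]'
python3 -c "
from h import *
goal([559.6,-205.2,50],[180,0,19.7])"
```

```text
time: 41.45
ee_pos: [551.4, 84.6, 106.5]
orientation: [-179.9, -0.4, -3.7]
contact_force: [0.8, 0.7, 0.6]
gripper_width: 50.1
grip_force: 0.0
turn [-2.000e-02 -4.400e-01 -2.339e+01] shift cm [ 2.64 28.88  5.62]
```

```bash
python3 -m handwheel '[[[0,0,-6,0.4,4,0,5],[0,0,-12,0.8,8,0,5],[0,0,-18,1.1,12,0,5],[0,0,-23.4,1.5,16,0,5],[0,0,-23.4,1.9,20,0,5],[0,0,-23.4,2.2,24,0,5],[0,0,-23.4,2.6,28.9,2,5],[0,0,-23.4,2.6,28.9,5.6,5],[0,0,-23.4,2.6,28.9,5.6,5],[0,0,-23.4,2.6,28.9,5.6,5],[0,0,-23.4,2.6,28.9,5.6,5]]]'
python3 -c "
from h import *
look('w4'); goal([559.6,-205.2,-13],[180,0,19.7])" | grep -E "^10.*size 1..\.. 2|^10.*size 4|TCP|turn|size 2"
```

```text
time: 42.37
ee_pos: [556.3, -204.2, 46.5]
orientation: [-179.9, -0.1, 19.8]
contact_force: [0.3, 0.5, 0.5]
gripper_width: 50.0
grip_force: 0.0
10 px (266, 152, 40, 148) ctr 558.4 -206.0 size 108.5 26.2 ang 19.8
10 px (0, 48, 213, 239) ctr 538.6 -27.9 size 208.2 164.9 ang 86.6
14 px (0, 48, 213, 239) ctr 540.5 -30.8 size 204.1 161.6 ang 86.6
10 px (337, 0, 51, 64) ctr 705.7 -205.3 size 47.4 23.6 ang 4.5
TCP [ 556.3 -204.2   46.5]
turn [ 0.01 -0.13  0.17] shift cm [0.18 0.19 6.03]
```

```bash
python3 -m handwheel '[[[0,0,0,0.2,0.2,2,5],[0,0,0,0.2,0.2,4,5],[0,0,0,0.2,0.2,5.9,5],[0,0,0,0.2,0.2,5.9,5],[0,0,0,0.2,0.2,5.9,2],[0,0,0,0.2,0.2,5.9,2],[0,0,0,0.2,0.2,5.9,2],[0,0,0,0.2,0.2,5.9,2],[0,0,0,0.2,0.2,5.9,2],[0,0,0,0.2,0.2,5.9,2],[0,0,0,0.2,0.2,5.9,2],[0,0,0,0.2,0.2,5.9,2]]]'
python3 -m handwheel '[[[0,0,0,0,0,0,2],[0,0,0,0,0,-2,2],[0,0,0,0,0,-4,2],[0,0,0,0,0,-6,2],[0,0,0,0,0,-8,2],[0,0,0,0,0,-8,2],[0,0,0,0,0,-8,2]]]'
python3 -c "
from h import *
goal([544,33.4,70],[180,0,-3.7])"
```

```text
time: 43.42
ee_pos: [559.4, -207.4, -11.8]
orientation: [179.9, -0.1, 19.7]
contact_force: [-1.1, 1.1, 7.5]
gripper_width: 25.7
grip_force: 25.0
time: 44.0
ee_pos: [559.1, -207.8, 67.9]
orientation: [179.9, -0.1, 19.7]
contact_force: [0.4, -0.8, -1.0]
gripper_width: 25.6
grip_force: 25.0
turn [ 0.08 -0.13 23.4 ] shift cm [  6.71 -23.21  -0.24]
```

```bash
python3 -m handwheel '[[[0,0,6,1,-4,0,2],[0,0,12,2,-8,0,2],[0,0,18,3.3,-12,0,2],[0,0,23.4,4.6,-16,0,2],[0,0,23.4,5.8,-20,0,2],[0,0,23.4,6.7,-23.2,0,2],[0,0,23.4,6.7,-23.2,0,2],[0,0,23.4,6.7,-23.2,0,2],[0,0,23.4,6.7,-23.2,0,2]]]'
python3 -c "
from h import *
goal([544,33.4,-4.5],[180,0,-3.7])"
```

```text
time: 44.75
ee_pos: [542.3, 32.6, 65.8]
orientation: [179.9, 0.1, -3.7]
contact_force: [0.4, -0.3, -0.3]
gripper_width: 25.7
grip_force: 25.0
turn [0.07 0.09 0.01] shift cm [ 0.17 -0.1   7.03]
```

```bash
python3 -m handwheel '[[[0,0,0,0.2,0,2,2],[0,0,0,0.2,0,4,2],[0,0,0,0.2,0,5.5,2],[0,0,0,0.2,0,6.5,2],[0,0,0,0.2,0,7,2],[0,0,0,0.2,0,7.1,2],[0,0,0,0.2,0,7.1,2]]]' | tail -4
for i in 1 2; do python3 -m handwheel '[[[0,0,0,0,0,0.1,2],[0,0,0,0,0,0.1,2]]]' | grep -E "ee|contact"; done
```

```text
orientation: [180.0, 0.0, -3.7]
contact_force: [0.8, 0.9, -0.8]
gripper_width: 25.3
grip_force: 25.0
ee_pos: [545.6, 33.5, -4.7]
contact_force: [-1.0, 0.7, -1.4]
ee_pos: [545.6, 33.6, -5.7]
contact_force: [-0.4, -0.9, 2.4]
```

```bash
python3 -m handwheel '[[[0,0,0,0,0,0.1,2],[0,0,0,0,0,0.1,2]]]' | grep -E "ee|contact"
python3 -m handwheel '[[[0,0,0,0,0,0,3.3],[0,0,0,0,0,0,3.3],[0,0,0,0,0,0,3.3],[0,0,0,0,0,0,3.3],[0,0,0,0,0,-1,3.3],[0,0,0,0,0,-3,3.3],[0,0,0,0,0,-6,5],[0,0,0,0,0,-9,5],[0,0,0,0,0,-11,5],[0,0,0,0,0,-11,5]]]'
python3 -c "
from h import *
goal([586,-326,45],[180,0,-14.7])"
```

```text
ee_pos: [545.6, 33.6, -5.8]
contact_force: [-4.2, -1.2, 14.8]
time: 46.67
ee_pos: [548.1, 33.9, 107.5]
orientation: [-179.9, -0.4, -3.7]
contact_force: [0.0, 0.2, 0.4]
gripper_width: 50.1
grip_force: 0.0
turn [-0.11 -0.42 11.01] shift cm [ 6.05 35.68  6.25]
```

```bash
python3 -m handwheel '[[[0,0,5,0.7,4,0,5],[0,0,11,1.4,8,0,5],[0,0,11,2,12,0,5],[0,0,11,2.7,16,0,5],[0,0,11,3.4,20,0,5],[0,0,11,4,24,0,5],[0,0,11,4.7,28,0,5],[0,0,11,5.4,32,0,5],[0,0,11,6,35.6,2,5],[0,0,11,6,35.6,6,5],[0,0,11,6,35.6,6,5],[0,0,11,6,35.6,6,5]]]'
python3 -c "
from h import *
look('w5'); goal([586,-326,-12],[180,0,-14.7])" | grep -E "^10.*size 1..\.. 2|^10.*size 4|TCP|turn"
```

```text
time: 47.67
ee_pos: [579.8, -324.3, 40.4]
orientation: [-179.9, 0.3, -14.7]
contact_force: [-0.4, 0.2, 0.6]
gripper_width: 50.1
grip_force: 0.0
10 px (289, 87, 44, 165) ctr 617.0 -351.5 size 107.2 26.7 ang -15.1
TCP [ 579.8 -324.3   40.4]
turn [-0.07  0.08  0.09] shift cm [0.44 0.08 5.46]
```

Leaf C has been knocked to (617, -351). Following it.

```bash
python3 -c "
from h import *
goal([616.5,-351,40],[180,0,-15])"
```

```text
turn [-0.07  0.08  0.39] shift cm [4.02 1.73 0.25]
```

```bash
python3 -m handwheel '[[[0,0,0.3,2,1,0,5],[0,0,0.3,4,1.7,0,5],[0,0,0.3,4,1.7,0,5],[0,0,0.3,4,1.7,0,5],[0,0,0.3,4,1.7,0,5]]]'
python3 -c "
from h import *
look('w6'); goal([616.5,-351,-12],[180,0,-15])" | grep -E "^10.*size 1..\.. 2|^10.*size 4|TCP|turn"
```

```text
time: 48.13
ee_pos: [617.2, -350.9, 44.3]
orientation: [-180.0, -0.1, -14.9]
contact_force: [-0.0, 0.6, 0.5]
gripper_width: 50.0
grip_force: 0.0
10 px (264, 156, 40, 148) ctr 616.3 -350.7 size 108.4 26.4 ang -14.6
TCP [ 617.2 -350.9   44.3]
turn [-0.02 -0.04  0.1 ] shift cm [-0.02  0.02  5.59]
```

```bash
python3 -m handwheel '[[[0,0,0,0,0,2,5],[0,0,0,0,0,4,5],[0,0,0,0,0,5.6,5],[0,0,0,0,0,5.6,5],[0,0,0,0,0,5.6,2],[0,0,0,0,0,5.6,2],[0,0,0,0,0,5.6,2],[0,0,0,0,0,5.6,2],[0,0,0,0,0,5.6,2],[0,0,0,0,0,5.6,2],[0,0,0,0,0,5.6,2],[0,0,0,0,0,5.6,2]]]'
python3 -m handwheel '[[[0,0,0,0,0,0,2],[0,0,0,0,0,-2,2],[0,0,0,0,0,-4,2],[0,0,0,0,0,-6,2],[0,0,0,0,0,-8,2],[0,0,0,0,0,-8,2],[0,0,0,0,0,-8,2]]]'
python3 -c "
from h import *
goal([540.8,-16.5,70],[180,0,-3.7])"
```

```text
time: 49.18
ee_pos: [617.3, -352.6, -12.0]
orientation: [180.0, -0.1, -15.0]
contact_force: [-1.2, 1.0, 6.3]
gripper_width: 25.4
grip_force: 25.0
time: 49.77
ee_pos: [617.1, -352.6, 67.6]
orientation: [180.0, -0.1, -15.0]
contact_force: [-0.3, 0.3, -1.2]
gripper_width: 25.5
grip_force: 25.0
turn [  0.04  -0.11 -11.28] shift cm [-16.06 -30.49  -0.29]
```

```bash
python3 -m handwheel '[[[0,0,-5,-1.8,-3.5,0,2],[0,0,-11.3,-3.6,-7,0,2],[0,0,-11.3,-5.4,-10.5,0,2],[0,0,-11.3,-7.2,-14,0,2],[0,0,-11.3,-9,-17.2,0,2],[0,0,-11.3,-10.8,-20.5,0,2],[0,0,-11.3,-12.6,-24,0,2],[0,0,-11.3,-14.4,-27.5,0,2],[0,0,-11.3,-16,-30.5,0,2],[0,0,-11.3,-16,-30.5,0,2],[0,0,-11.3,-16,-30.5,0,2],[0,0,-11.3,-16,-30.5,0,2]]]'
python3 -c "
from h import *
goal([540.8,-16.5,-4.5],[180,0,-3.7])"
```

```text
time: 50.77
ee_pos: [540.0, -17.0, 65.8]
orientation: [180.0, 0.1, -3.7]
contact_force: [-0.3, -0.8, -0.8]
gripper_width: 25.9
grip_force: 25.0
turn [0.05 0.09 0.01] shift cm [ 0.08 -0.06  7.03]
```

```bash
python3 -m handwheel '[[[0,0,0,0,0,2,2],[0,0,0,0,0,4,2],[0,0,0,0,0,5.5,2],[0,0,0,0,0,6.5,2],[0,0,0,0,0,7,2],[0,0,0,0,0,7.1,2],[0,0,0,0,0,7.1,2]]]' | tail -4
for i in 1 2 3; do python3 -m handwheel '[[[0,0,0,0,0,0.1,2],[0,0,0,0,0,0.1,2]]]' | grep -E "ee|contact"; done
```

```text
orientation: [180.0, -0.0, -3.7]
contact_force: [-0.6, 1.0, 0.0]
gripper_width: 25.4
grip_force: 25.0
ee_pos: [541.3, -16.3, -4.7]
contact_force: [0.0, -0.1, -0.5]
ee_pos: [541.0, -16.2, -6.0]
contact_force: [0.9, 0.2, -0.3]
ee_pos: [541.0, -16.1, -6.1]
contact_force: [-3.3, 0.2, 12.1]
```

```bash
python3 -m handwheel '[[[0,0,0,0,0,0,3.3],[0,0,0,0,0,0,3.3],[0,0,0,0,0,0,3.3],[0,0,0,0,0,0,3.3],[0,0,0,0,0,-1,3.3],[0,0,0,0,0,-3,3.3],[0,0,-6,0,3,-6,7],[0,0,-13,0,7,-9,7],[0,0,-20,0,11,-13,7],[0,0,-27,0,15,-16,7],[0,0,-34,0,19,-16,7],[0,0,-41,0,23,-16,7]]]'
python3 -c "
from h import *
goal([542,-429,110],[180,0,86.3])"
```

```text
time: 52.85
ee_pos: [529.0, -221.5, 153.2]
orientation: [179.8, -0.1, 37.5]
contact_force: [1.4, -0.2, -1.0]
gripper_width: 69.2
grip_force: 0.0
turn [ 2.900e-01 -3.000e-02 -4.876e+01] shift cm [-11.62  17.23   4.36]
```

```bash
python3 -m handwheel '[[[0,0,-7,-2.3,3.3,0,7],[0,0,-14,-4.6,6.6,0,7],[0,0,-21,-7,10,0,7],[0,0,-28,-9.3,13.3,0,7],[0,0,-35,-11.6,17.2,0,7],[0,0,-42,-11.6,17.2,0,7],[0,0,-48.8,-11.6,17.2,3,7],[0,0,-48.8,-11.6,17.2,4.3,7],[0,0,-48.8,-11.6,17.2,4.3,7],[0,0,-48.8,-11.6,17.2,4.3,7]]]'
python3 -c "
from h import *
look('w7'); goal([542,-429,40],[180,0,86.3])" | grep -E "^10.*size 1..\.. 2|^10.*size [45]|TCP|turn"
```

```text
time: 53.68
ee_pos: [538.5, -425.9, 106.1]
orientation: [-179.9, -0.1, 85.8]
contact_force: [-0.1, -0.9, 0.1]
gripper_width: 70.4
grip_force: 0.0
10 px (169, 348, 344, 42) ctr 617.0 -625.9 size 462.0 64.6 ang -3.9
10 px (259, 184, 54, 54) ctr 542.3 -430.4 size 46.5 46.4 ang 24.0
TCP [ 538.5 -425.9  106.1]
turn [-0.   -0.01 -0.46] shift cm [-0.25  0.28  6.72]
```

```bash
python3 -m handwheel '[[[0,0,0,-0.4,0.3,3,7],[0,0,0,-0.4,0.3,6,7],[0,0,0,-0.4,0.3,9,7],[0,0,0,-0.4,0.3,11,7],[0,0,0,-0.4,0.3,11.9,7],[0,0,0,-0.4,0.3,11.9,7],[0,0,0,-0.4,0.3,11.9,7]]]'
python3 -m handwheel '[[[0,0,0,0,0,0,4],[0,0,0,0,0,0,4],[0,0,0,0,0,0,4],[0,0,0,0,0,0,4],[0,0,0,0,0,0,4],[0,0,0,0,0,0,4],[0,0,0,0,0,0,4],[0,0,0,0,0,0,4],[0,0,0,0,0,0,4]]]' 25
```

```text
time: 54.32
ee_pos: [542.9, -431.5, -10.9]
orientation: [179.9, 0.1, 85.9]
contact_force: [0.5, 0.0, -0.4]
gripper_width: 70.2
grip_force: 0.0
time: 55.07
ee_pos: [542.1, -431.8, -11.5]
orientation: [180.0, 0.0, 85.9]
contact_force: [-0.5, 0.0, 6.2]
gripper_width: 44.9
grip_force: 25.0
```

```bash
python3 -m handwheel '[[[0,0,0,0,0,-2,4],[0,0,0,0,0,-5,4],[0,0,0,0,0,-8,4],[0,0,0,4,-0.4,-8,4],[0,0,0,8,-0.7,-8,4],[0,0,0,12,-1.1,-8,4],[0,0,0,16,-1.4,-8,4],[0,0,0,20,-1.8,-8,4],[0,0,0,24,-2.2,-8,4],[0,0,0,28,-2.6,-8,4],[0,0,0,31,-2.9,-8,4],[0,0,0,34.2,-3.1,-8,4]]]'
python3 -m handwheel '[[[0,0,0,0,0,0,4],[0,0,0,0,0,0,4]]]'
python3 -c "
from h import *
goal([536.2,-88.3,-4],[180,0,86.3])"
```

```text
time: 56.07
ee_pos: [534.4, -86.2, 67.6]
orientation: [-180.0, 0.0, 86.0]
contact_force: [1.4, -0.7, -1.2]
gripper_width: 44.8
grip_force: 25.0
time: 56.23
ee_pos: [535.1, -85.5, 67.7]
orientation: [180.0, -0.0, 86.2]
contact_force: [-0.5, -1.3, -0.4]
gripper_width: 44.7
grip_force: 25.0
turn [ 0.   -0.04 -0.11] shift cm [-0.28  0.13  7.17]
```

```bash
python3 -m handwheel '[[[0,0,0,-0.3,0.1,2,4],[0,0,0,-0.3,0.1,4,4],[0,0,0,-0.3,0.1,5.5,4],[0,0,0,-0.3,0.1,6.5,4],[0,0,0,-0.3,0.1,7,4],[0,0,0,-0.3,0.1,7.1,4],[0,0,0,-0.3,0.1,7.1,4]]]' | grep -E "ee|contact"
for i in 1 2 3; do python3 -m handwheel '[[[0,0,0,0,0,0.1,4],[0,0,0,0,0,0.1,4]]]' | grep -E "ee|contact"; done
```

```text
ee_pos: [536.1, -91.4, -3.3]
contact_force: [-0.5, 0.7, -0.3]
ee_pos: [536.4, -91.2, -3.8]
contact_force: [-0.0, -0.1, -0.7]
ee_pos: [536.1, -91.1, -5.2]
contact_force: [-0.1, 0.6, -0.6]
ee_pos: [536.1, -91.1, -5.6]
contact_force: [-2.6, 0.0, 9.4]
```

```bash
python3 -m handwheel '[[[0,0,0,0,0,0,5.4],[0,0,0,0,0,0,5.4],[0,0,0,0,0,0,5.4],[0,0,0,0,0,0,5.4],[0,0,0,0,0,-1,5.4],[0,0,0,0,0,-4,5.4],[0,0,0,0,0,-8,5.4],[0,0,0,0,0,-12,5.4],[0,0,0,-4,0,-15,5.4],[0,0,0,-8,0,-19,5.4],[0,0,0,-12,0,-23,5.4],[0,0,0,-16,0,-27,5.4]]]'
python3 -m handwheel '[[[0,0,0,-4,0,-3,5.4],[0,0,0,-8,0,-3,5.4],[0,0,0,-12,0,-3,5.4],[0,0,0,-16,0,-3,5.4],[0,0,0,-16,0,-3,5.4],[0,0,0,-16,0,-3,5.4]]]'
python3 - <<'E'
from h import *
lidfit(); goal([0,0,0],[180,0,86])
c=read_camera("top"); f=c["frame"].astype(int); g=cv2.imread("pics/raw_top0.png")[:,:,::-1].astype(int)
# changed regions vs start, in the workspace
d=(np.abs(f-g).sum(2)>60).astype(np.uint8); n,l,s,ct=cv2.connectedComponentsWithStats(cv2.morphologyEx(d,cv2.MORPH_OPEN,np.ones((2,2))))
for i in range(1,n):
    if s[i,4]>20: print(s[i].tolist(),plane(c,*ct[i],14)[:2])
# dark disc
m=((f.max(2)-f.min(2)<22)&(f.sum(2)<240)).astype(np.uint8); m0=((g.max(2)-g.min(2)<22)&(g.sum(2)<240)).astype(np.uint8)
for q in (m,m0):
    q=q[235:268,158:192]; M=cv2.moments(q,True); print(M["m00"],plane(c,158+M["m10"]/M["m00"],235+M["m01"]/M["m00"],99))
# leaves and rosette on board seen as dark veins
e=f.sum(2)[190:258,248:340]; gg=g.sum(2)[190:258,248:340]; dd=(np.abs(e-gg)>45).astype(np.uint8)
dd=cv2.morphologyEx(dd,cv2.MORPH_CLOSE,np.ones((3,3))); n,l,s,ct=cv2.connectedComponentsWithStats(dd)
for i in range(1,n):
    if s[i,4]>25:
        k=np.argwhere(l==i)[:,::-1]; P=np.array([plane(c,u+248,v+190,26)[:2] for u,v in k],np.float32); print("obj",s[i,4],cv2.minAreaRect(P))
E
```

```text
time: 58.32
ee_pos: [526.5, -214.3, 228.4]
orientation: [180.0, 0.0, 86.0]
contact_force: [0.6, -0.2, -1.4]
gripper_width: 54.1
grip_force: 0.0
time: 58.82
ee_pos: [514.2, -375.9, 256.0]
orientation: [-180.0, 0.0, 85.6]
contact_force: [0.7, 0.9, -0.5]
gripper_width: 54.0
grip_force: 0.0
scene [(np.float64(0.7), np.float64(0.15), 753), (np.float64(0.93), np.float64(0.1), 726), (np.float64(1.05), np.float64(0.05), 722), (np.float64(1.17), np.float64(0.0), 717)]
top [(np.float64(1.28), np.float64(0.1), 942), (np.float64(1.28), np.float64(0.15), 942), (np.float64(1.29), np.float64(0.05), 988), (np.float64(1.3), np.float64(0.0), 980)]
turn [ 0.01 -0.07  0.01] shift cm [ 33.41 -54.07  25.67]
[320, 164, 240, 256, 22597] [ 247.5 -549.2]
[387, 189, 16, 36, 384] [ 582.  -327.9]
[295, 199, 89, 194, 5475] [ 295.7 -152.9]
[260, 204, 10, 34, 244] [543.4  80.7]
[276, 204, 10, 35, 241] [542.3  30.7]
[291, 205, 11, 35, 260] [535.  -18.6]
[312, 216, 14, 16, 147] [530.2 -89.4]
[157, 261, 5, 12, 28] [403.6 408.3]
[292, 393, 12, 13, 50] [  7.4 -16. ]
[299, 403, 13, 14, 44] [-23.6 -38. ]
[233, 412, 14, 8, 46] [-39.3 156.7]
483.0 [448.3 342.1  99. ]
520.0 [445.8 342.   99. ]
obj 350 ((593.20556640625, 29.55126953125), (200.81027221679688, 92.00086212158203), 89.77487182617188)
obj 394 ((548.1980590820312, -116.45462799072266), (75.20740509033203, 175.84475708007812), 88.92582702636719)
obj 1472 ((541.220947265625, 42.73747253417969), (174.83010864257812, 143.90234375), 89.78379821777344)
obj 515 ((532.0148315429688, -87.34669494628906), (68.48467254638672, 136.33438110351562), 84.60609436035156)
obj 440 ((454.85894775390625, 59.439537048339844), (141.97239685058594, 52.56110382080078), 89.255126953125)
obj 239 ((440.48358154296875, -83.66504669189453), (132.44435119628906, 27.740732192993164), 89.37720489501953)
```

```bash
python3 -c "
from bench import *
print(close_job())"
```

```text
the job is handed in; nothing more can be done
None
```

I handed the job in at about 59 s. The lid was levered open, both fields got a dip and a touch, all three leaves and the one rosette were laid, the lid is shut, and the spatula is back in its jar. The second dip's depth and the spatula's tilt in the jar were never measured directly, and no verdict came back.

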